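# Lock the honing wheel's arbor to its drive hub

## Task

The honing wheel's arbor is loose in its drive hub: turn the leather wheel until the flat on the arbor faces straight up at the setscrew in the hub, and only then take the T-handled hex key from the rack and tighten the setscrew clockwise, hard down onto the flat. Take the key out again and stand it back upright in its own hole in the rack, without disturbing the other tools and things on the bench.

Things in the scene. Friction and masses are not known exactly. Their poses are not given: they have to be found in the camera images.
- wheel (a joint): angle of the honing wheel and its arbor (one rigid part, free to turn without end, about 0.1 Nm of friction), rad; 0 (or any whole number of turns) when the arbor's flat faces straight up; grows as the top of the wheel moves along the machine's +x. Once the setscrew is tight on the flat it no longer turns
- wheel_center (a point): centre of the honing wheel, on its level axis, 105 mm above the bench: an upright brown leather-rimmed disc 150 mm across, 40 mm thick, 125 mm from the setscrew along the machine's -y; rim and faces are free above the axis. y: the wheel's axis; z turns with the wheel and points as the flat does. The dark slanting glue seam across the rim is on the flat's side
- flat (a point): middle of the bright milled flat on the dark 30 mm arbor, in the 24 mm gap between hub and pillow block; the flat is 9.7 mm wide and 0.8 mm deep, runs the arbor's whole length, and its outward direction is this point's z axis; it lies 14 mm off the wheel's axis
- setscrew (a point): mouth of the setscrew's hex socket, at the top of the round boss on the steel hub (hub 60 mm across, 56 mm long; boss 33 mm across, top 149 mm above the bench); axes of the machine: y along the arbor from the wheel to the grey gearbox (top 150 mm above the bench), z up along the screw. The hub does not turn: the worm gear holds it
- socket_floor (a point): bottom of the hex socket, on its axis, 14 mm below the mouth; turns with the screw. The socket is 12.7 mm across flats, with a chamfered mouth, and two of its six flats face along this point's x axis
- screw (a joint): how far the setscrew is turned in, rad, growing clockwise seen from above (0.08 Nm of friction); starts at 0 to 0.75. Its point meets the round of the arbor at 0.9, or, where the flat faces it, runs on to 2.9 and bears on the flat; turned hard down (about 0.15 Nm) it reads 3.0 and eases to about 2.92 when let go (forced further, the key slips). Tightening pulls a flat up to 0.2 rad off square
- hexkey_grip (a point): centre of the T-handled hex key's handle, a flat-sided black bar 110 mm long (x axis), 18 mm thick (y axis), 26 mm high; z up when the key is upright, as in the rack. The key weighs about 280 g and is 126 mm high; its six-sided shank is 12 mm across flats, two of which face along x. Of the three T-handled tools it has the longest bar, straight-sided
- hexkey_tip (a point): lower end of the hex key's shank, on its axis, 113 mm below the handle's centre; slightly chamfered
- rack: fixed light wooden block 80 x 220 x 60 mm (x, y, z), origin under its centre, with three upright holes 16.5 mm wide and 45 mm deep, chamfered 4 mm, along its middle at y = -70, 0 and 70 mm, in each of which one tool stands on its end, handle more or less across the block; which stands where varies
- nutdriver_grip (a point): centre of the handle of the T-handled nut driver (black bar 75 x 18 x 26 mm, round shank), 141 mm above the bench; stands in the rack, to be left alone
- gimlet_grip (a point): centre of the turned wooden handle (90 mm long, 24 mm thick) of the T-handled gimlet, 115 mm above the bench; stands in the rack, to be left alone
- mallet_mid (a point): point 100 mm up the axis of a wooden carver's mallet that stands on its head: head 88 mm in diameter, 205 mm high in all; leave alone
- glue_mid (a point): point 90 mm up the axis of a white glue bottle 58 mm in diameter, 185 mm high; leave alone
- tin_mid (a point): centre of a small aluminium tin of honing paste 60 mm in diameter, 70 mm high; leave alone
- machine: the honing machine, fixed: wooden base board 130 x 360 x 20 mm, hub, gearbox, motor (towards +x), green pillow block, and a steel tool rest bar (12 mm, level with the arbor) 104 mm from the wheel's axis on the +x side; origin on the bench below the setscrew, y along the arbor from wheel to gearbox
Not all that is in view belongs to the job. Leave any green, purple or white look-alike of the part that bears hexkey_grip alone.

How it is judged (in metres and radians):
On the way, in this order (a step that is already met when the one before it is completed fails the run):
1. the wheel is turned until the flat on the arbor faces the setscrew, within about 0.2 rad (x of flat in the frame of machine between -0.0028 and 0.0028 m and z of flat in the frame of machine above 0.11 m), for 0.2 s.
2. the hex key is in the setscrew's socket (distance between hexkey_tip and socket_floor below 0.008 m and angle between hexkey_tip's own z axis and vertical below 0.15 rad), for 0.1 s.
3. the setscrew is tightened onto the flat with the key (value of joint screw above 2.88 rad and distance between hexkey_tip and socket_floor below 0.01 m), for 0.1 s.
At the end, for the whole second after the job is handed in: the flat faces straight up at the setscrew (within 0.2 rad), the setscrew is still down on it (past 2.8 rad), the hex key stands released and upright (within 7 degrees) in its own hole, its tip within 12 mm of where it was, and the other five things are within 30 mm of where they stood (all of step 1 and value of joint screw above 2.8 rad and distance of hexkey_tip from where it was at the start of the episode below 0.012 m and angle between hexkey_tip's own z axis and vertical below 0.12 rad and distance of each of nutdriver_grip, gimlet_grip, mallet_mid, glue_mid, tin_mid from where it was at the start of the episode below 0.03 m); the robot touches nothing.
It fails at once if another tool in the rack is pulled out or shoved aside (30 mm) (distance of any of nutdriver_grip, gimlet_grip from where it was at the start of the episode above 0.03 m).
It fails at once if the mallet, the glue bottle or the tin is shoved (30 mm) or knocked over (distance of any of mallet_mid, glue_mid, tin_mid from where it was at the start of the episode above 0.03 m).
It also fails if it takes over 72 s, if anything falls off the work surface, if the arm or the gripper's body presses on something with over 40 N, if the wrist force passes 120 N, or if a joint passes its speed limit or range.

## Robot

A 6-joint arm with a two-finger parallel gripper is mounted at the origin on the work surface. World frame = base frame: x ahead of the robot, y to its left, z up, the work surface at z = 0. Lengths are in mm, angles in rad, forces in N, time in s.
With the tool pointing down it reaches from about 375 to 925 mm from the base axis. Payload 5.7 kg.
Tool frame: the origin (TCP) lies between the finger pads; the fingertips stand 14 mm ahead of it and the grasp point (between the pads) lies 5 mm behind it; z points along the fingers, y is the line along which they close (so a half turn about z gives the same grasp; the last joint's range is limited). The gripper opens to 85 mm and grips with 20 to 120 N. Pads are 22 mm wide; open, the fingers measure 114 mm over their backs; the gripper's body (76 mm by 85 mm) begins 54 mm behind the grasp point. The pads swing forward as they close: fully open they stand 13 mm farther back than shut.
Start: joints at [-1.407, 0.359, 1.51, -0, 1.272, -0.115], TCP at [165.107, -576.806, 245.267] pointing down, gripper open.
Joint ranges: [-2.97, 2.97], [-1.01, 2.36], [0.21, 2.38], [-0.96, 4.11], [0.2, 2.71], [-2.98, 2.98]. Speed limits (rad/s): [2.39, 2.39, 3.14, 3.14, 3.14, 3.14].

## Interface

Orientations are given as a rotation vector (axis times angle).
In Python, from rig import manip gives the robot as it stands.
- The arm moves only by the shell command python3 -m inch 'ROWS'. ROWS is a JSON object of lists of equal length, an entry for each row: "grip": the closure in counts, from 0 (fully open) to 255 (shut); "slide": the shift along the tool's x, y, z in m, a list of three; "yaw": the turn about the tool's z in degrees. In form: {"grip": [grip, ...], "slide": [[x, y, z], ...], "yaw": [yaw, ...]}. A call has 1 to 10 rows; each row shifts and turns the commanded pose from where the row before left it, along the tool's axes as they then stand; what a row does not reach is not made up. A row lasts 1/12 s, in which the tool goes at most 41.7 mm and 7.16 degrees, less where a joint would pass 70% of its speed; a pose out of reach is approached as far as the arm can. A call with a gripper value outside its range is refused whole. The fingers move at their own pace and stop on an object; the grip force is fixed at half the most. Time passes only in rows, so rows that do not move let the fingers close. It gives the time, the measured TCP pose, the force, the opening and the grip force at its end, in the units of the state.
- manip.get_state(): the state, without advancing time (a new reading comes with each control period).
- manip.capture(name): name is "scene" or "top" or "wrist"; returns (picture, depth): 480x640x3 uint8, blue, green, red; 480x640 float32, mm along the optical axis (not along the pixel's ray), 0 where there is no reading.
- manip.camera_params(name): a dict with "fx", "fy", "cx", "cy" (pixels), "extrinsics" (4x4, takes a point from world to camera coordinates). Camera axes: x right, y up, looking along -z (the intrinsics and any distortion apply to the point x, -y, -z); pixel columns grow to the right and rows downward; lengths in mm; the calibration is good to about 2 mm. The wrist camera is an equidistant fisheye: a pixel r from the principal point sees the ray r / f radians off the axis. A picture is of the moment at which its call begins: read the wrist's pose just before it. camera_params takes no time and is no camera call; for the wrist camera it gives the pose at the moment of the call.
- manip.finish_job(): hands the job in; it is judged then, once.
Trained networks look in the newest picture that a camera, given by its name, has taken for a name from the list of things; names that differ only in an ending like _2 or _b are one class to them, and where a whole thing is asked for, a point or a joint stands for the part that bears it (a point fixed in the world has none). Each returns a list of dicts, best first, with "confidence" (0 to 1); they miss things now and then, are a little off and sometimes report something else, mostly with a low value. They report only what shows in the picture. A call takes as long as a camera call. They do not tell look-alikes from the thing itself.
- manip.recognise(camera, query): "rect" ([left, top, right, bottom] in pixels, round what is visible of it).
- manip.regions_of(camera, query): "region" (480x640 bool, what is visible of it) and "rect" ([left, top, right, bottom] in pixels, round what is visible of it).
- manip.spot_point(camera, query): "uv" ([column, row] in pixels: a listed point, or the origin of a listed thing).
The state is a dict: "clock": time; "joint_pos": joint angles; "joint_velocities": joint speeds; "effort": joint torques, N m; "eef_pos": TCP position; "tool_rot": TCP orientation; "wrist_force": force on the tool from outside, world axes, zero at the start; "wrist_torque": the same for the moment, N m; "grip_width": finger opening in mm; "grip_force": force on a finger pad.
Only numpy, scipy, OpenCV 4.12 (cv2) and the standard library are available. Lean on these libraries where they do the work, as an engineer would, in place of code of your own. Each camera call takes 0.05 s, during which the arm holds its last target. There are 200 camera calls.

## Working session

There is one attempt and no reset: what is moved stays moved. The work goes in short steps, Python scripts to look and compute and a shell command to move; the robot and the scene stay as the last step left them, time stands still between calls to the robot, and variables do not carry over. Pictures are saved under pics/ and viewed, at most 10 in all, crops included, and the job is handed in when it is done.

```bash
ls; mkdir -p pics
cat > h.py <<'E'
import numpy as np, cv2
from rig import manip
from scipy.spatial.transform import Rotation as R
def cam(n):
    p=manip.camera_params(n); return p,np.array(p["extrinsics"])
def unproj(n,uv,depth=None,z=None,pe=None):
    p,E=pe or cam(n); u,v=uv
    x,y=(u-p["cx"])/p["fx"],(v-p["cy"])/p["fy"]
    if n=="wrist":
        r=np.hypot(x,y); s=np.tan(r)/r if r>1e-9 else 1; x,y=x*s,y*s
    d=np.array([x,-y,-1.0]); Ei=np.linalg.inv(E)
    o=Ei[:3,3]; w=Ei[:3,:3]@d
    k=depth if depth is not None else (z-o[2])/w[2]
    return o+k*w
E
python3 - <<'E'
from h import *
print(manip.get_state())
for n in("scene","top"):
    im,d=manip.capture(n); cv2.imwrite(f"pics/{n}0.png",im); np.save(f"{n}0.npy",d)
    p,Ex=cam(n); print(n,{k:p[k] for k in p if k!="extrinsics"}, np.linalg.inv(Ex).round(3).tolist())
    for q in["wheel_center","flat","setscrew","hexkey_grip","nutdriver_grip","gimlet_grip","mallet_mid","glue_mid","tin_mid","rack","machine"]:
        for r in manip.spot_point(n,q)[:3]:
            u,v=r["uv"]; dd=d[int(v),int(u)] if 0<=int(v)<480 and 0<=int(u)<640 else 0
            print(q,np.round(r["uv"],1),round(r["confidence"],2),unproj(n,r["uv"],dd).round(0) if dd>0 else None)
E
```

```text
pics
{'clock': 0.0, 'joint_pos': array([-1.40708811e+00,  3.59528229e-01,  1.51146966e+00,  2.20975402e-05,
        1.27248928e+00, -1.15078883e-01]), 'joint_velocities': array([ 0.00221857, -0.00124997, -0.00090642, -0.00014262, -0.00242341,
       -0.00109574]), 'effort': array([ 7.30271076e-04, -5.27612436e+01, -2.78618610e+01, -1.20947288e-04,
        1.33775873e-02, -3.22606155e-06]), 'eef_pos': array([ 165.01591835, -576.16399441,  244.42556667]), 'tool_rot': array([-3.10924591e+00, -4.36227619e-01,  3.91689790e-05]), 'wrist_force': array([-0.45588015,  0.1183891 ,  0.25873509]), 'wrist_torque': array([ 0.00025958, -0.01222436,  0.01159346]), 'grip_force': 0.0, 'grip_width': 85.43083106868829}
scene {'fx': 456.64951242919994, 'fy': 456.64951242919994, 'cx': 329.4116611633747, 'cy': 237.5551942229444} [[-0.164, -0.756, 0.634, 1173.353], [0.986, -0.124, 0.108, 86.095], [-0.003, 0.643, 0.766, 949.646], [0.0, 0.0, 0.0, 1.0]]
wheel_center [321.1 242.6] 0.76 [528. -43. 148.]
wheel_center [233.8 282.8] 0.18 [ 609. -240.   58.]
flat [354.8 255. ] 0.56 [539.  36. 132.]
setscrew [365.4 2
[... 1131 characters left out ...]
_grip [406.2 187.6] 0.68 [ 579. -257.  140.]
hexkey_grip [172. 235.] 0.36 [439. 371. 134.]
nutdriver_grip [330.8 217.3] 0.63 [485. -52. 177.]
nutdriver_grip [415.5 236.1] 0.48 [ 443. -277.  153.]
gimlet_grip [409.3 214.6] 0.85 [ 508. -268.  121.]
mallet_mid [173.8 238.9] 0.96 [432. 370. 116.]
mallet_mid [416.8 235.9] 0.57 [ 443. -280.  154.]
glue_mid [389.5 143.2] 0.76 [ 711. -215.  125.]
glue_mid [410.1 211.5] 0.71 [ 515. -269.  128.]
glue_mid [291.1 211.3] 0.69 [513.  55. 118.]
tin_mid [234.  263.3] 0.91 [374. 213.  67.]
rack [292.2 209.5] 0.71 [516.  52. 128.]
rack [405.7 220.6] 0.7 [ 505. -269.   56.]
rack [407.6 190. ] 0.41 [ 574. -262.  133.]
machine [292.1 207.8] 0.58 [520.  52. 131.]
```

View pics/scene0.png

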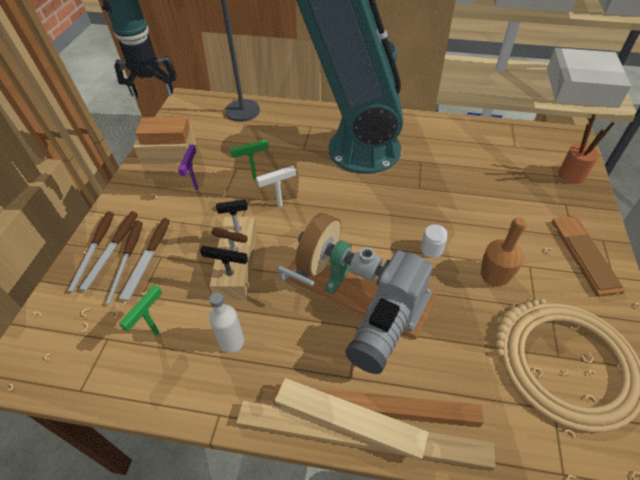

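View pics/top0.png

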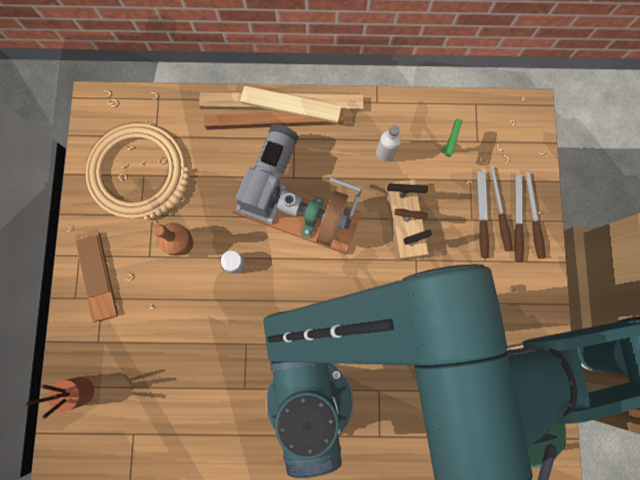

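The scene picture shows the rack near (230,255): hex-key candidate with the longest black bar at (224,256), gimlet (230,234), nut driver (231,207). Green, purple and white look-alikes are at (250,150), (190,160), (277,180) and (143,308). In the top picture the long black bar is at (407,188) and the wheel at (330,215). I'll move to get a wrist view.

```bash
python3 -m inch '{"grip":[0,0,0,0,0,0,0,0,0,0],"slide":[[0.03,-0.023,-0.011],[0.03,-0.023,-0.011],[0.03,-0.023,-0.011],[0.03,-0.023,-0.011],[0.03,-0.023,-0.011],[0.03,-0.023,-0.011],[0.03,-0.023,-0.011],[0.03,-0.023,-0.011],[0.03,-0.023,-0.011],[0.03,-0.023,-0.011]],"yaw":[0,0,0,0,0,0,0,0,0,0]}'
python3 -m inch '{"grip":[0,0,0,0,0],"slide":[[0.03,-0.023,-0.011],[0.03,-0.023,-0.011],[0.03,-0.023,-0.011],[0.03,-0.023,-0.011],[0,0,0]],"yaw":[0,0,0,0,0]}'
cat >> h.py <<'E'
def look(n,tag,qs):
    p,E=cam(n); im,d=manip.capture(n); cv2.imwrite(f"pics/{tag}.png",im); np.save(f"{tag}.npy",d); np.save(f"{tag}_E.npy",E)
    for q in qs:
        for r in manip.spot_point(n,q)[:3]:
            u,v=r["uv"]; dd=d[int(v),int(u)] if 0<=int(v)<480 and 0<=int(u)<640 else 0
            print(q,np.round(r["uv"],1),round(r["confidence"],2),unproj(n,r["uv"],dd,pe=(p,E)).round(1) if dd>0 else None)
    return im,d,(p,E)
E
python3 - <<'E'
from h import *
s=manip.get_state(); print(s["clock"],s["eef_pos"],s["joint_pos"])
im,d,(p,E)=look("wrist","w1",["wheel_center","flat","setscrew","hexkey_grip","nutdriver_grip","gimlet_grip","rack"])
print(p["fx"],p["cx"],p["cy"],np.linalg.inv(E).round(3).tolist())
for q in["hexkey_grip","nutdriver_grip","gimlet_grip"]:
    for r in manip.recognise("wrist",q)[:2]: print(q,np.round(r["rect"]),r["confidence"])
E
```

```text
clock: 2.03
eef_pos: [390.9, -271.5, 356.1]
tool_rot: [3.111, 0.436, 0.001]
wrist_force: [1.2, -0.8, -0.3]
grip_width: 85.2
grip_force: 0.0
clock: 2.45
eef_pos: [484.3, -146.9, 401.7]
tool_rot: [-3.109, -0.445, -0.01]
wrist_force: [0.8, -0.7, -0.0]
grip_width: 85.5
grip_force: 0.0
2.45 [ 484.30096211 -146.92026419  401.69683169] [-0.433858    0.10864022  1.46540258  0.00384613  1.56281229  0.85248839]
wheel_center [242. 162.] 0.72 [510.4 -70.3 175.9]
flat [171.8 128.8] 0.77 [519.7  29.2 117.6]
setscrew [139.5 106.7] 0.69 [537.9  66.3 139.1]
hexkey_grip [315.4 348. ] 0.94 [ 297.8 -207.6  120.9]
hexkey_grip [364.5 419.5] 0.9 [ 497.  -156.8  461.7]
hexkey_grip [434.8 147.3] 0.69 [ 581.1 -257.4  140.1]
nutdriver_grip [412.5 269.3] 0.93 [ 445.9 -276.6  152.2]
gimlet_grip [422.7 206.2] 0.95 [ 513.6 -272.   123.6]
371.64829954431775 310.7822500494888 242.379467326001 [[0.281, 0.915, 0.288, 558.306], [-0.96, 0.268, 0.085, -124.757], [0.0, -0.3, 0.954, 529.597], [0.0, 0.0, 0.0, 1.0]]
hexkey_grip [388. 123. 480. 173.] 0.97
hexkey_grip [509.  44. 578. 108.] 0.8
nutdriver_grip [382. 241. 446. 280.] 0.75
gimlet_grip [387. 184. 453. 228.] 0.79
```

View pics/w1.png

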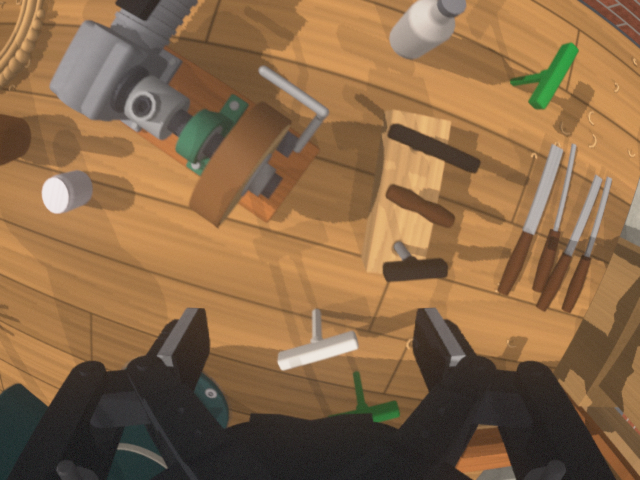

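The wrist picture shows the rack candidates: a long straight black bar at (435,147), the turned wooden gimlet at (420,206) and a short black bar at (413,269). The long straight-sided one fits the hex key. I'll confirm it in a crop, look for the seam and flat, and fit the geometry.

```bash
cat > fit.py <<'E'
from h import *
def cloud(n,mask,d,pe):
    p,E=pe; v,u=np.nonzero(mask&(d>0))
    return np.array([unproj(n,(a,b),d[b,a],pe=pe) for a,b in zip(u,v)])
E
python3 - <<'E'
from fit import *
im,d,pe=look("wrist","w2",[])
for q in["wheel_center","hexkey_grip","setscrew","machine","rack"]:
    for r in manip.regions_of("wrist",q)[:3]:
        c=cloud("wrist",r["region"],d,pe)
        print(q,np.round(r["rect"]),round(r["confidence"],2),len(c),c.mean(0).round(1),np.percentile(c[:,2],[2,50,98]).round(1))
        np.save(f"reg_{q}_{int(r['rect'][0])}.npy",c)
        if q=="hexkey_grip":
            t=c[c[:,2]>115]; 
            if len(t)>20:
                t=t[t[:,2]>np.percentile(t[:,2],90)-4]; (cx,cy),(w,h),a=cv2.minAreaRect(t[:,:2].astype(np.float32)); print("  bar",cx,cy,w,h,a,np.median(t[:,2]))
s=cv2.imread("pics/scene0.png")
A=cv2.resize(im[80:240,120:340],(550,400),interpolation=cv2.INTER_CUBIC)
B=cv2.resize(im[105:290,370:490],(250,400),interpolation=cv2.INTER_CUBIC)
C=cv2.resize(s[205:280,280:410],(346,200),interpolation=cv2.INTER_CUBIC)
D=cv2.resize(s[190:300,180:280],(182,200),interpolation=cv2.INTER_CUBIC)
o=np.zeros((600,800,3),np.uint8); o[:400,:550]=A;o[:400,550:]=B;o[400:,:346]=C;o[400:,350:532]=D
cv2.imwrite("pics/comp1.png",o)
E
```

```text
wheel_center [164.  94. 291. 221.] 0.98 7381 [506.8 -60.2 152.4] [ 99.2 162.9 179.1]
hexkey_grip [386. 115. 477. 165.] 0.88 1654 [ 581.2 -256.9  137.8] [121.6 139.3 141.3]
  bar 581.635498046875 -260.57781982421875 108.77315521240234 18.136474609375 86.8035888671875 139.49639967254765
hexkey_grip [325. 368. 399. 419.] 0.77 1123 [ 204.4 -320.1  105.5] [2.000e-01 1.104e+02 4.562e+02]
  bar 336.6764831542969 -241.91744995117188 351.53375244140625 56.980567932128906 35.7346076965332 124.98434667184554
hexkey_grip [274. 302. 357. 364.] 0.61 1887 [ 293.5 -211.4  107.2] [  2.7 121.6 126.4]
  bar 290.6953125 -211.13595581054688 19.932353973388672 108.8921890258789 35.69947052001953 124.77022373264356
setscrew [ 42.   1. 325. 222.] 0.86 28992 [546.4  22.4 106.7] [ 17.4 122.6 178.2]
machine [ 45.   0. 320. 222.] 0.8 28746 [546.5  22.3 107.1] [ 17.5 122.8 178.2]
rack [361. 101. 446. 268.] 0.91 7471 [ 515.7 -262.5   54.9] [11.8 58.7 60.7]
rack [384. 115. 480. 166.] 0.36 1648 [ 581.2 -256.2  138. ] [121.9 139.4 141.3]
rack [ 45.   3. 327. 220.] 0.34 28752 [546.4  22.5 107.2] [ 17.5 123.  178.2]
```

View pics/comp1.png

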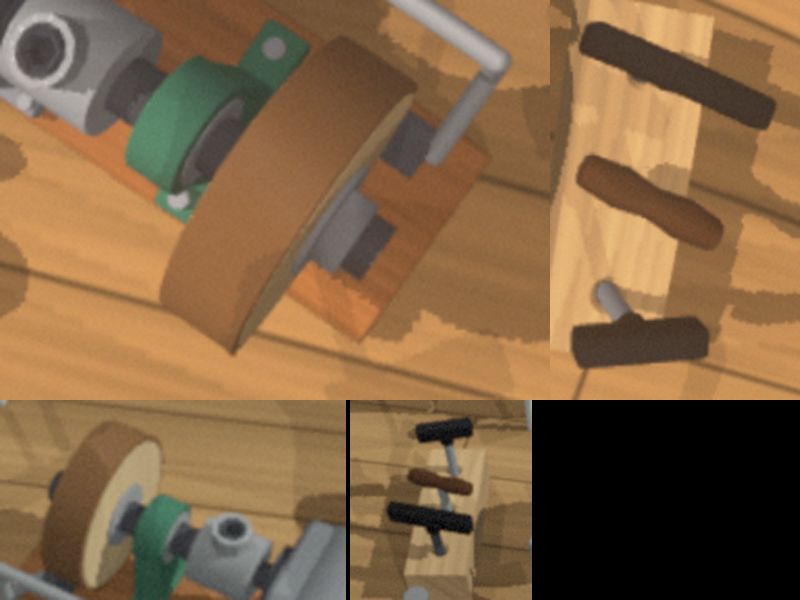

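Crop confirms: long straight black bar (hex key) at the far end of the rack, then the wooden gimlet, then the short nut driver. There's no seam on the visible top or +x rim, so the flat faces down or to the −x side. Next I'll fit the machine.

Run:
```python
from fit import *
from scipy.optimize import least_squares
import glob
c=np.load(glob.glob("reg_wheel_center_164.npy")[0]) 
def res(p,c):
    a=np.array([-np.sin(p[2]),np.cos(p[2])])  # machine y
    x=np.array([np.cos(p[2]),np.sin(p[2])])
    q=c[:,:2]-p[:2]; return np.hypot(q@x,c[:,2]-105-p[3])-75, q@a
f=lambda p:np.clip(res(p,sel)[0],-15,15)
sel=c[c[:,2]>110]
p0=[495,-55,-0.33,0]
r=least_squares(f,p0,loss="soft_l1"); 
for _ in range(3):
    rr,y=res(r.x,c); sel=c[(abs(rr)<4)&(abs(y)<30)&(c[:,2]>110)]; r=least_squares(lambda p:res(p,sel)[0],r.x)
rr,y=res(r.x,sel); print(r.x,len(sel),np.std(rr),np.percentile(y,[1,99]))
m=np.load("reg_machine_45.npy")
for X0 in [(535,66)]:
    b=m[(abs(m[:,2]-149)<5)&(np.hypot(m[:,0]-X0[0],m[:,1]-X0[1])<24)]
    print("boss",len(b),b.mean(0),b.min(0),b.max(0),cv2.minEnclosingCircle(b[:,:2].astype(np.float32)))
yv=np.array([-np.sin(r.x[2]),np.cos(r.x[2])]); mid=np.percentile(y,[1,99]).mean(); wc=r.x[:2]+mid*yv; print("wheel",wc,"setscrew pred",wc+125*yv, yv)
s=manip.get_state(); print(s["eef_pos"],R.from_rotvec(s["tool_rot"]).as_matrix().round(3).tolist())
# heights profile along the axis (pillow)
t=(m[:,:2]-(wc+125*yv))@yv; xx=(m[:,:2]-wc)@np.array([yv[1],-yv[0]])
for k in range(-180,60,8):
    g=m[(abs(t-k)<4)&(abs(xx)<45)]; 
    if len(g): print(k,round(np.percentile(g[:,2],99)),end="; ")
h=np.load("reg_hexkey_grip_386.npy"); t=h[h[:,2]>134]; print(cv2.minAreaRect(t[:,:2].astype(np.float32)),t.mean(0))
```

```text
ret = _var(a, axis=axis, dtype=dtype, out=out, ddof=ddof,
  arrmean = um.true_divide(arrmean, div, out=arrmean,
  ret = ret.dtype.type(ret / rcount)
Traceback (most recent call last):
IndexError: index -1 is out of bounds for axis 0 with size 0
```

```bash
cat > wf.py <<'E'
from fit import *
from scipy.optimize import least_squares
c=np.load("reg_wheel_center_164.npy"); c=c[c[:,2]>112]
def res(p,c):
    yv=np.array([-np.sin(p[2]),np.cos(p[2])]); xv=np.array([yv[1],-yv[0]])
    q=c[:,:2]-p[:2]; return np.hypot(q@xv,c[:,2]-105)-75, q@yv, q@xv
def cost(p):
    a,b,_=res(p,c); return np.minimum(np.minimum(abs(a),abs(abs(b)-20)),8)   # rim or a face
best=min((cost((x,y,t)).mean(),x,y,t) for t in np.arange(-.7,.3,.1) for x in range(480,535,6) for y in range(-80,-35,6))
r=least_squares(cost,best[1:],diff_step=1e-4); p=r.x
a,b,xx=res(p,c); rim=abs(a)<4
print(best,p,cost(p).mean(),rim.mean(),np.percentile(b[rim],[1,99]),np.percentile(xx,[1,99]))
yv=np.array([-np.sin(p[2]),np.cos(p[2])]); print("setscrew pred",p[:2]+125*yv)
m=np.load("reg_machine_45.npy")
t=(m[:,:2]-(p[:2]+125*yv))@yv; xx=(m[:,:2]-p[:2])@np.array([yv[1],-yv[0]])
for k in range(-180,60,8):
    g=m[(abs(t-k)<4)&(abs(xx)<45)]
    if len(g): print(k,round(np.percentile(g[:,2],99)),end="; ")
b=m[(abs(m[:,2]-149)<4)&(abs(xx)<25)&(abs(t)<25)]; print("boss",len(b),b.mean(0),b.min(0),b.max(0))
h=np.load("reg_hexkey_grip_386.npy"); t=h[h[:,2]>134]; print(cv2.minAreaRect(t[:,:2].astype(np.float32)),t.mean(0))
E
python3 wf.py
```

```text
(np.float64(2.3804978573167213), 498, -56, np.float64(-0.30000000000000004)) [ 4.97312473e+02 -5.85866271e+01 -3.38418012e-01] 2.279145478816791 0.7354580534514792 [-17.67827986  21.54068832] [-61.59536069  72.86279355]
setscrew pred [538.81187927  59.3235052 ]
-180 21; -172 120; -164 122; -156 126; -148 135; -140 179; -132 180; -124 180; -116 180; -108 180; -100 179; -92 121; -84 120; -76 135; -68 135; -60 136; -52 135; -44 120; -36 120; -28 133; -20 135; -12 149; -4 149; 4 149; 12 149; 20 149; 28 134; 36 116; 44 136; 52 143; boss 500 [540.39981114  60.40003328 147.38113372] [524.01540488  43.73889734 145.01446305] [557.38704043  78.5543831  149.99940456]
((581.7820434570312, -260.52459716796875), (108.87963104248047, 18.641969680786133), 87.10324096679688) [ 581.5914538  -257.49963341  139.28101558]
```

```bash
python3 -m inch '{"grip":[90,90,90,90,90,90,90,90,90,90],"slide":[[0,-0.0217,0.03],[0,-0.0217,0.03],[0,-0.0217,0.03],[0,-0.0217,0.03],[0,-0.0217,0.03],[0,0,0],[0,0,0],[0,0,0],[0,0,0],[0,0,0]],"yaw":[0,0,0,0,0,7.1,7.1,7.1,7.1,7.1]}'
cat > where.py <<'E'
from h import *
s=manip.get_state(); M=R.from_rotvec(s["tool_rot"]).as_matrix(); t=s["eef_pos"]
W=np.array([498,-57,0]); yaw=-0.338; xd=np.array([np.cos(yaw),np.sin(yaw),0]); yd=np.array([-np.sin(yaw),np.cos(yaw),0])
print("t",round(s["clock"],2),"tcp",t.round(1),"tilt",M[:,2].round(3),"toolx deg",round(np.degrees(np.arctan2(M[1,0],M[0,0])),2),"rel wheel x,y:",((t-W)@xd).round(1),((t-W)@yd).round(1),"w",round(s["grip_width"],1),"F",s["wrist_force"].round(1),"T",s["wrist_torque"].round(2),"gf",round(s["grip_force"],1),"q",s["joint_pos"].round(2))
E
python3 where.py
```

```text
clock: 4.13
eef_pos: [450.5, -47.2, 249.3]
tool_rot: [-3.095, 0.542, -0.0]
wrist_force: [-1.0, -0.6, 0.3]
grip_width: 55.2
grip_force: 0.0
t 4.13 tcp [450.5 -47.2 249.3] tilt [ 0.  0. -1.] toolx deg -19.85 rel wheel x,y: -48.0 -6.5 w 55.2 F [-1.  -0.6  0.3] T [-0.05 -0.01 -0.03] gf 0.0 q [-0.26  0.14  1.81  0.    1.19  1.66]
```

```bash
python3 -m inch '{"grip":[90,90,90,90,90,255,255,255],"slide":[[0.003,-0.0065,0],[0,0,0.036],[0,0,0.036],[0,0,0.036],[0,0,0],[0,0,0],[0,0,0],[0,0,0]],"yaw":[-0.5,0,0,0,0,0,0,0]}'
python3 where.py
```

```text
clock: 4.8
eef_pos: [455.7, -41.3, 142.1]
tool_rot: [-3.097, 0.518, 0.0]
wrist_force: [3.2, 5.1, -15.0]
grip_width: 39.2
grip_force: 62.7
t 4.8 tcp [455.7 -41.3 142.1] tilt [ 0.     0.002 -1.   ] toolx deg -19.01 rel wheel x,y: -45.1 0.7 w 39.2 F [  3.2   5.1 -15. ] T [ 0.89  0.07 -0.24] gf 62.7 q [-0.24  0.29  1.93  0.    0.92  1.66]
```

```bash
python3 -m inch '{"grip":[255,255,255,255],"slide":[[0.0097,0,-0.0079],[0.011,0,-0.0058],[0.0119,0,-0.0036],[0.0124,0,-0.0012]],"yaw":[0,0,0,0]}'
python3 where.py
```

```text
clock: 5.13
eef_pos: [493.7, -54.9, 161.0]
tool_rot: [-3.096, 0.518, 0.014]
wrist_force: [-10.0, 5.9, 1.4]
grip_width: 39.5
grip_force: 64.8
t 5.13 tcp [493.7 -54.9 161. ] tilt [-0.008  0.004 -1.   ] toolx deg -19.01 rel wheel x,y: -4.7 0.6 w 39.5 F [-10.    5.9   1.4] T [ 1.12  2.2  -0.44] gf 64.8 q [-0.25  0.32  1.82  0.    1.01  1.65]
```

```bash
python3 -m inch '{"grip":[255,255,255,255,255],"slide":[[0.0124,0,0.0012],[0.0119,0,0.0036],[0.011,0,0.0058],[0.0097,0,0.0079],[0,0,0]],"yaw":[0,0,0,0,0]}'
python3 where.py
python3 -m inch '{"grip":[90,90,90,90,90,90],"slide":[[0,0,0],[0,0,0],[0,0,0],[0,0,-0.035],[0,0,-0.04],[0,0,-0.04]],"yaw":[0,0,0,0,0,0]}'
python3 - <<'E'
from h import *
im,d,pe=look("wrist","w3",["flat","wheel_center","setscrew"])
s=manip.capture("scene")[0]
A=cv2.resize(im[100:460,100:540],(550,450)); C=cv2.resize(s[205:280,280:410],(250,150),interpolation=cv2.INTER_CUBIC)
o=np.zeros((450,800,3),np.uint8); o[:,:550]=A;o[:150,550:]=C
t=manip.capture("top")[0]; o[150:450,550:800]=cv2.resize(t[175:255,285:352],(250,300),interpolation=cv2.INTER_CUBIC)
cv2.imwrite("pics/c3.png",o)
E
```

```text
clock: 5.55
eef_pos: [541.5, -71.8, 143.1]
tool_rot: [-3.098, 0.519, -0.001]
wrist_force: [-1.8, 1.1, 0.7]
grip_width: 39.5
grip_force: 72.2
t 5.55 tcp [541.5 -71.8 143.1] tilt [ 0.001 -0.    -1.   ] toolx deg -19.01 rel wheel x,y: 46.0 0.4 w 39.5 F [-1.8  1.1  0.7] T [ 0.17  0.56 -0.39] gf 72.2 q [-0.26  0.4   1.74  0.    1.    1.64]
clock: 6.05
eef_pos: [539.9, -71.5, 257.8]
tool_rot: [3.098, -0.519, -0.001]
wrist_force: [1.5, -0.2, 0.0]
grip_width: 55.1
grip_force: 0.0
flat [204.2 281.7] 0.68 [529.   22.9 119.3]
setscrew [147.1 296.3] 0.97 [537.7  67.1 137. ]
```

View pics/c3.png

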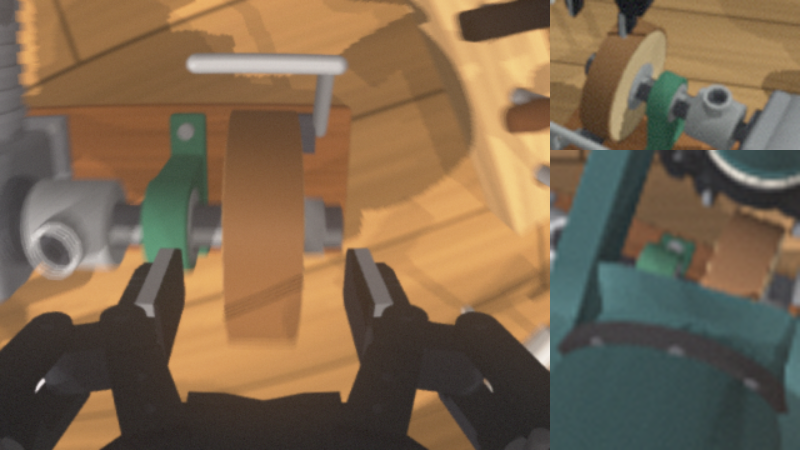

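The seam shows as a dark slanting line on the −x side of the rim, at about (310,335) in the wrist picture. I'll compute its angle.

```bash
cat > seam.py <<'E'
from h import *
import sys
tag=sys.argv[1]; p=manip.camera_params("wrist"); E=np.load(tag+"_E.npy"); d=np.load(tag+".npy"); im=cv2.imread(f"pics/{tag}.png").astype(float)
yaw=-0.338; xd=np.array([np.cos(yaw),np.sin(yaw),0]); yd=np.array([-np.sin(yaw),np.cos(yaw),0]); W=np.array([498,-57,105.])
Ei=np.linalg.inv(E)
def proj(P):
    c=E[:3,:3]@P+E[:3,3]; x,y,z=c[0],-c[1],-c[2]; r=np.hypot(x,y); th=np.arctan2(r,z); return p["cx"]+p["fx"]*th*x/r,p["cy"]+p["fy"]*th*y/r
ang=np.radians(np.arange(-85,86,.5)); ys=np.arange(-17,18,1.)
mx=np.array([[proj(W+75*(np.sin(a)*xd+np.array([0,0,np.cos(a)]))+y*yd) for y in ys] for a in ang]).astype(np.float32)
u=cv2.remap(im.mean(2).astype(np.float32),mx[...,0],mx[...,1],cv2.INTER_LINEAR)
u8=cv2.normalize(u,None,0,255,cv2.NORM_MINMAX).astype(np.uint8)
hp=u-cv2.GaussianBlur(u,(1,0*2+1),0.1,sigmaY=8) if 0 else u-cv2.blur(u,(1,31))
for a in (-16,-12,-8,-4,0,4,8,12,16):
    j=int(a+17); col=cv2.blur(hp[:,j:j+1],(1,5))[:,0]; k=np.argsort(col)[:1]; print(a,np.degrees(ang[k]),col[k].round(1))
o=cv2.resize(u8,(200,684)).T; cv2.imwrite(f"pics/{tag}_un.png",cv2.flip(o,0))
E
python3 seam.py w3
python3 - <<'E'
from h import *
p=manip.camera_params("wrist");E=np.load("w3_E.npy");d=np.load("w3.npy")
yaw=-0.338; xd=np.array([np.cos(yaw),np.sin(yaw),0]); yd=np.array([-np.sin(yaw),np.cos(yaw),0]); W=np.array([498,-57,105.])
for uv in [(288,348),(310,335),(336,324)]:
    P=unproj("wrist",uv,d[uv[1],uv[0]],pe=(p,E))-W; print(uv,P@xd,P@yd,P[2],np.hypot(P@xd,P[2]),np.degrees(np.arctan2(P@xd,P[2])))
E
```

```text
-16 [0.5] [-7.8]
-12 [-3.] [-6.7]
-8 [-2.] [-7.5]
-4 [-4.5] [-6.3]
0 [-8.5] [-6.1]
4 [-8.] [-5.4]
8 [-9.] [-6.3]
12 [-10.] [-5.6]
16 [-13.] [-6.1]
(288, 348) -20.066451595362267 15.15814342292106 70.63519526192846 73.43019330847343 -15.859092126437961
(310, 335) -7.864548734530457 0.4217667900885784 73.09704232088691 73.51890044647932 -6.140860408134092
(336, 324) 1.0883464570286208 -16.148977824778484 74.02659964336078 74.03459970020064 0.842307584210326
```

```bash
cat > arb.py <<'E'
from h import *
import sys
tag=sys.argv[1]; p=manip.camera_params("wrist"); E=np.load(tag+"_E.npy"); im=cv2.imread(f"pics/{tag}.png").astype(float)
yaw=-0.338; xd=np.array([np.cos(yaw),np.sin(yaw),0]); yd=np.array([-np.sin(yaw),np.cos(yaw),0]); W=np.array([498,-57,105.])
def proj(P):
    c=E[:3,:3]@P+E[:3,3]; x,y,z=c[0],-c[1],-c[2]; r=np.hypot(x,y); th=np.arctan2(r,z); return p["cx"]+p["fx"]*th*x/r,p["cy"]+p["fy"]*th*y/r
ang=np.radians(np.arange(-80,81,5)); 
for lo,hi in ((77,92),(26,40)):
    ys=np.arange(lo,hi,1.)
    mx=np.array([[proj(W+15*(np.sin(a)*xd+np.array([0,0,np.cos(a)]))+y*yd) for y in ys] for a in ang]).astype(np.float32)
    u=cv2.remap(im.mean(2).astype(np.float32),mx[...,0],mx[...,1],cv2.INTER_LINEAR)
    print(lo,[f"{int(np.degrees(a)+(.5 if a>0 else -.5))}:{int(v)}" for a,v in zip(ang,u.mean(1))])
    print(mx[16,0],mx[16,-1])
E
python3 arb.py w3; python3 arb.py w2
python3 - <<'E'
import cv2; im=cv2.imread("pics/w3.png"); cv2.imwrite("pics/c4.png",cv2.resize(im[225:335,100:310],(800,419),interpolation=cv2.INTER_CUBIC))
E
```

```text
77 ['-80:129', '-75:128', '-70:128', '-65:128', '-60:128', '-55:127', '-50:127', '-45:126', '-40:126', '-35:127', '-30:131', '-25:136', '-20:142', '-15:149', '-10:152', '-5:150', '0:142', '5:134', '10:121', '15:107', '20:91', '25:84', '30:83', '35:82', '40:81', '45:80', '50:79', '55:78', '60:76', '65:75', '70:77', '75:83', '80:89']
[214.52933 285.50055] [198.00851 285.02856]
26 ['-80:126', '-75:125', '-70:124', '-65:123', '-60:123', '-55:123', '-50:124', '-45:125', '-40:126', '-35:127', '-30:129', '-25:137', '-20:140', '-15:148', '-10:149', '-5:145', '0:136', '5:127', '10:116', '15:104', '20:89', '25:86', '30:84', '35:82', '40:81', '45:80', '50:78', '55:77', '60:77', '65:76', '70:76', '75:77', '80:79']
[277.56284 286.75113] [261.17142 286.50903]
77 ['-80:118', '-75:118', '-70:116', '-65:113', '-60:109', '-55:102', '-50:93', '-45:85', '-40:82', '-35:82', '-30:83', '-25:84', '-20:85', '-15:85', '-10:84', '-5:84', '0:82', '5:81', '10:82', '15:79', '20:76', '25:74', '30:73', '35:72', '40:70', '45:69', '50:69', '55:69', '60:70', '65:70', '70:69', '75:69', '80:69']
[177.75282 122.64772] [168.25081 116.39107]
26 ['-80:97', '-75:96', '-70:95', '-65:94', '-60:93', '-55:91', '-50:90', '-45:90', '-40:90', '-35:90', '-30:90', '-25:91', '-20:91', '-15:91', '-10:90', '-5:90', '0:89', '5:89', '10:89', '15:89', '20:88', '25:89', '30:88', '35:88', '40:88', '45:87', '50:88', '55:89', '60:89', '65:89', '70:89', '75:89', '80:90']
[213.71562 146.51001] [204.37256 140.28316]
```

View pics/c4.png

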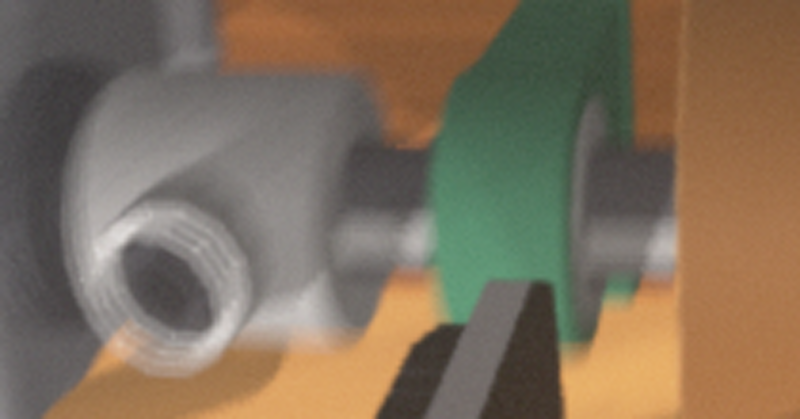

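The bright flat shows in the gap at about (205,285), just on the −x side of the top and about −7° off. That agrees with the seam at −6.5°. I'll nudge the wheel by +6.5°.

```bash
python3 -m inch '{"grip":[90,90,90,90,90,255,255,255,255],"slide":[[-0.024,0,0],[-0.024,0,0.01],[0,0,0.035],[0,0,0.035],[0,0,0.018],[0,0,0],[0,0,0],[0,0,0],[0,0,0]],"yaw":[0,0,0,0,0,0,0,0,0]}'
python3 where.py
python3 -m inch '{"grip":[255,255,255,90,90,90,90,90,90],"slide":[[0.0037,0,0],[0.0036,0,0],[0,0,0],[0,0,0],[0,0,0],[0,0,0],[0,0,-0.035],[0,0,-0.03],[0,0,-0.03]],"yaw":[0,0,0,0,0,0,0,0,0]}'
python3 where.py
python3 - <<'E'
from h import *
im,d,pe=look("wrist","w4",["flat"])
E
python3 seam.py w4; python3 arb.py w4
```

```text
clock: 7.1
eef_pos: [491.7, -54.1, 154.9]
tool_rot: [-3.095, 0.521, 0.014]
wrist_force: [3.3, 3.8, -31.6]
grip_width: 39.3
grip_force: 68.4
t 7.1 tcp [491.7 -54.1 154.9] tilt [-0.008  0.004 -1.   ] toolx deg -19.09 rel wheel x,y: -7.0 0.6 w 39.3 F [  3.3   3.8 -31.6] T [ 0.64 -0.54 -0.24] gf 68.4 q [-0.25  0.32  1.83  0.    1.    1.65]
clock: 7.85
eef_pos: [502.7, -58.7, 255.5]
tool_rot: [3.098, -0.519, 0.003]
wrist_force: [0.7, 0.1, 0.6]
grip_width: 55.6
grip_force: 0.0
t 7.85 tcp [502.7 -58.7 255.5] tilt [ 0.002 -0.001 -1.   ] toolx deg -19.03 rel wheel x,y: 5.0 -0.0 w 55.6 F [0.7 0.1 0.6] T [-0.05 -0.05 -0.03] gf 0.0 q [-0.25  0.21  1.7  -0.    1.23  1.65]
flat [199.5 230.3] 0.73 [532.9  20.7 118.5]
-16 [5.] [-22.]
-12 [3.5] [-20.6]
-8 [1.5] [-20.5]
-4 [0.] [-19.9]
0 [-2.] [-19.1]
4 [-3.5] [-17.5]
8 [-5.] [-19.]
12 [-7.] [-19.2]
16 [-8.5] [-20.3]
77 ['-80:117', '-75:118', '-70:118', '-65:116', '-60:114', '-55:111', '-50:106', '-45:100', '-40:96', '-35:96', '-30:102', '-25:115', '-20:130', '-15:143', '-10:151', '-5:150', '0:148', '5:147', '10:140', '15:125', '20:103', '25:85', '30:82', '35:80', '40:79', '45:79', '50:78', '55:78', '60:78', '65:76', '70:75', '75:75', '80:76']
[209.52638 239.89412] [192.23299 239.80936]
26 ['-80:95', '-75:95', '-70:95', '-65:94', '-60:93', '-55:91', '-50:89', '-45:88', '-40:88', '-35:90', '-30:100', '-25:114', '-20:128', '-15:140', '-10:143', '-5:142', '0:141', '5:139', '10:134', '15:118', '20:97', '25:85', '30:84', '35:82', '40:81', '45:80', '50:79', '55:79', '60:76', '65:76', '70:76', '75:75', '80:76']
[275.86243 240.24574] [258.57114 240.15009]
```

The flat is now centred within about 2°. Next, a close look straight down into the socket for its position and hex orientation.

```bash
python3 -m inch '{"grip":[0,0,0,0,0,0],"slide":[[-0.0204,-0.0314,0.005],[-0.0204,-0.0314,0.005],[-0.0204,-0.0314,0.005],[-0.0204,-0.0314,0.005],[0,0,0],[0,0,0]],"yaw":[0,0,0,0,0,0]}'
python3 - <<'E'
from h import *
im,d,(p,E)=look("wrist","w5",["setscrew","socket_floor"])
print(manip.get_state()["eef_pos"])
pred=np.array([540,61,149.]); c=E[:3,:3]@pred+E[:3,3]; x,y,z=c[0],-c[1],-c[2]; r=np.hypot(x,y); th=np.arctan2(r,z)
u,v=p["cx"]+p["fx"]*th*x/r,p["cy"]+p["fy"]*th*y/r; print(u,v)
u,v=int(u),int(v); a=max(v-30,0); b=max(u-40,0)
cv2.imwrite("pics/c5.png",cv2.resize(im[a:a+60,b:b+80],(800,600),interpolation=cv2.INTER_CUBIC)); print(b,a)
E
```

```text
clock: 8.45
eef_pos: [465.5, 88.5, 233.4]
tool_rot: [-3.099, 0.513, -0.001]
wrist_force: [0.5, -0.3, 1.2]
grip_width: 85.2
grip_force: 0.0
setscrew [313.9 122.8] 0.87 [540.9  61.  133.8]
socket_floor [314.1 123.7] 0.85 [540.3  61.1 133.5]
socket_floor [313.  124.9] 0.3 [539.9  61.9 133.7]
[466.73568866  86.19758733 233.74102997]
314.70096550825497 123.9760062559985
274 93
```

View pics/c5.png

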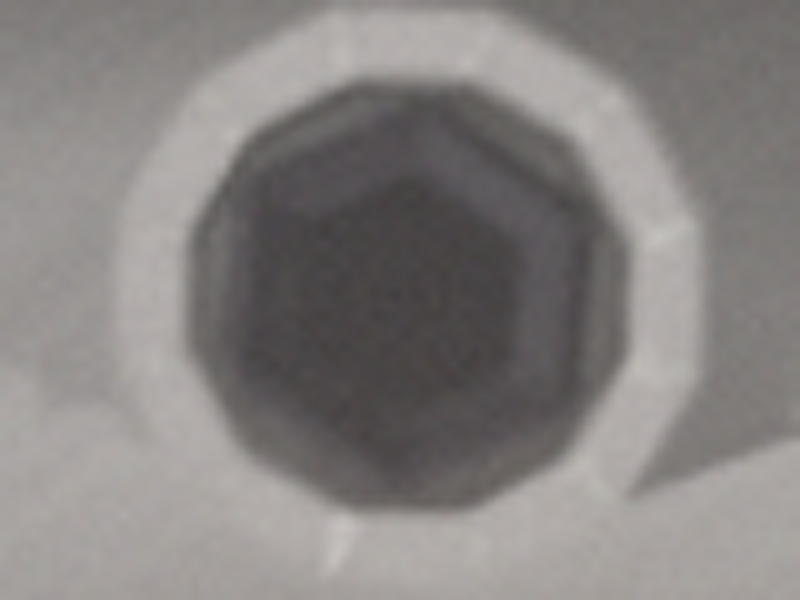

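The picture shows the socket centred near crop (400,300), which is wrist pixel (314,123). One hex vertex is near image-up, tilted a few degrees. I'll measure its phase and centre.

Run:
```python
from h import *
p=manip.camera_params("wrist"); E=np.load("w5_E.npy"); im=cv2.imread("pics/w5.png").astype(np.float32).mean(2)
def proj(P):
    c=E[:3,:3]@P+E[:3,3]; x,y,z=c[0],-c[1],-c[2]; r=np.hypot(x,y); th=np.arctan2(r,z); return p["cx"]+p["fx"]*th*x/r,p["cy"]+p["fy"]*th*y/r
def rect(z,c,h=22,s=.2):
    g=np.arange(-h,h,s); M=np.array([[proj(np.array([c[0]+x,c[1]+y,z])) for x in g] for y in g]).astype(np.float32)
    return cv2.remap(im,M[...,0],M[...,1],cv2.INTER_CUBIC),g
# boss bright annulus at z=149
I,g=rect(149,(540,61))
I8=cv2.normalize(cv2.GaussianBlur(I,(0,0),2),None,0,255,cv2.NORM_MINMAX).astype(np.uint8)
X,Y=np.meshgrid(g,g)
dark=((I<118)&(np.hypot(X,Y)<15)).astype(np.uint8)
n,l,st,ce=cv2.connectedComponentsWithStats(dark); k=1+np.argmax(st[1:,4]); print("dark",540+ce[k][0]*.2-22,61+ce[k][1]*.2-22,"diam",2*np.sqrt(st[k,4]*.04/np.pi), np.percentile(I[np.hypot(X,Y)<16],[5,30,50,70,95]))
c=(540+ce[k][0]*.2-22,61+ce[k][1]*.2-22)
for z in (147,143,139,135):
    I,g=rect(z,c); X,Y=np.meshgrid(g,g); I=cv2.GaussianBlur(I,(0,0),2); gx=cv2.Sobel(I,cv2.CV_32F,1,0);gy=cv2.Sobel(I,cv2.CV_32F,0,1)
    for r0,r1 in((5,6.5),(6,8),(4,8)):
        rr=np.hypot(X,Y); m=(rr>r0)&(rr<r1); w=gx[m]+1j*gy[m]; a=np.angle(w); s=(abs(w)**2*np.exp(6j*a)).sum(); print(z,r0,r1,"normal deg mod60",round(np.degrees(np.angle(s))/6,1),round(abs(s)/(abs(w)**2).sum(),2))
```

```text
dark 541.1294609348345 60.843176390310475 diam 24.435597330513573 [ 69.59407043  82.42131195 100.18371582 167.6861084  175.64729309]
147 5 6.5 normal deg mod60 5.9 0.68
147 6 8 normal deg mod60 5.4 0.56
147 4 8 normal deg mod60 5.5 0.56
143 5 6.5 normal deg mod60 6.1 0.65
143 6 8 normal deg mod60 5.5 0.58
143 4 8 normal deg mod60 5.5 0.56
139 5 6.5 normal deg mod60 6.2 0.6
139 6 8 normal deg mod60 5.6 0.59
139 4 8 normal deg mod60 5.6 0.57
135 5 6.5 normal deg mod60 6.4 0.51
135 6 8 normal deg mod60 5.5 0.59
135 4 8 normal deg mod60 5.5 0.57
```

```bash
python3 -m inch '{"grip":[0,0,0,0,0,0,0,0,0,0],"slide":[[0.0221,0.02875,-0.0015],[0.0221,0.02875,-0.0015],[0.0221,0.02875,-0.0015],[0.0221,0.02875,-0.0015],[0.0221,0.02875,-0.0015],[0.0221,0.02875,-0.0015],[0.0221,0.02875,-0.0015],[0.0221,0.02875,-0.0015],[0.0221,0.02875,-0.0015],[0.0221,0.02875,-0.0015]],"yaw":[0,0,0,0,0,0,0,0,0,0]}' >/dev/null
python3 -m inch '{"grip":[110,110,110,110,110,110,110,110,110,110],"slide":[[0,0,0],[0,0,0],[0,0,0],[0,0,0],[0,0,0],[0,0,0],[0,0,0],[0,0,0],[0,0,0],[0,0,0]],"yaw":[-7.1,-7.1,-7.1,-7.1,-7.1,-7.1,-7.1,-7.1,-7.1,-7.1]}' >/dev/null
python3 -m inch '{"grip":[110,110,110,110,110,110],"slide":[[0,0,0],[0,0,0],[0,0,0],[0,0,0],[0,0,0],[0,0,0]],"yaw":[-7,-7,-7,-7,-7,0]}'
cat > key.py <<'E'
from fit import *
import sys
im,d,pe=look("wrist",sys.argv[1],["hexkey_grip"])
s=manip.get_state(); M=R.from_rotvec(s["tool_rot"]).as_matrix(); t=s["eef_pos"]
print(t.round(1),"A",np.degrees(np.arctan2(M[1,0],M[0,0])).round(2),s["joint_pos"].round(2),s["grip_width"])
for r in manip.regions_of("wrist","hexkey_grip")[:2]:
    c=cloud("wrist",r["region"],d,pe); b=c[c[:,2]>np.percentile(c[:,2],70)-3]
    (x,y),(w,h),a=cv2.minAreaRect(b[:,:2].astype(np.float32)); print(np.round(r["rect"]),round(r["confidence"],2),(round(x,1),round(y,1)),(round(w,1),round(h,1)),round(a,2),b.mean(0).round(1))
    v=np.linalg.svd(b[:,:2]-b[:,:2].mean(0),full_matrices=False)[2][0]; print("bar deg",np.degrees(np.arctan2(v[1],v[0])).round(2)%180, "delta tool",(np.array([x,y,0])-[t[0],t[1],0])@M)
E
python3 key.py w6
```

```text
clock: 10.77
eef_pos: [580.7, -258.9, 248.4]
tool_rot: [2.277, 2.164, -0.0]
wrist_force: [0.0, 0.3, -0.3]
grip_width: 48.4
grip_force: 0.0
hexkey_grip [483.2 368. ] 0.96 [ 633.1 -249.9  292.1]
hexkey_grip [ 62.6 416.4] 0.68 [ 276.4 -464.   118.1]
hexkey_grip [  1.  203.1] 0.66 [ 300.1 -210.1  122.5]
[ 580.7 -258.3  248.3] A 86.64 [-0.53  0.41  1.43 -0.    1.31 -0.47] 48.552051766424825
[  0. 175.  70. 253.] 0.89 (306.4, -231.8) (18.9, 60.5) 34.89 [ 311.8 -234.9  123. ]
bar deg 120.57 delta tool [ 1.04337020e+01 -2.75431837e+02 -5.05379433e-02]
[ 25. 364. 101. 426.] 0.87 (373.4, -372.3) (387.2, 37.3) 36.44 [ 247.4 -467.6  125.6]
bar deg 34.47 delta tool [-1.25910493e+02 -2.00300941e+02 -8.08608288e-03]
```

View pics/w6.png

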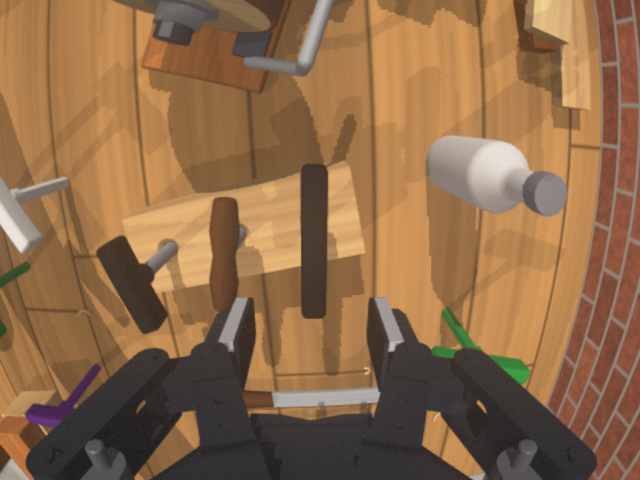

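The key bar is at (301–328, 164–318), centred near (314,241) between the fingers. I'll fit it by depth in that window.

```bash
cat > bar.py <<'E'
from fit import *
import sys
tag,u0,v0,u1,v1=sys.argv[1],*map(int,sys.argv[2:6])
pe=(manip.camera_params("wrist"),np.load(tag+"_E.npy")); d=np.load(tag+".npy"); m=np.zeros(d.shape,bool); m[v0:v1,u0:u1]=1
c=cloud("wrist",m,d,pe); zt=np.percentile(c[c[:,2]>125][:,2],60); b=c[abs(c[:,2]-zt)<3.5]
(x,y),(w,h),a=cv2.minAreaRect(b[:,:2].astype(np.float32)); v=np.linalg.svd(b[:,:2]-b[:,:2].mean(0),full_matrices=False)[2][0]
s=manip.get_state(); M=R.from_rotvec(s["tool_rot"]).as_matrix(); t=s["eef_pos"]
print("top z",zt,(x,y),(w,h),b.mean(0),"bar deg",np.degrees(np.arctan2(v[1],v[0]))%180,"A",np.degrees(np.arctan2(M[1,0],M[0,0])),"delta tool mm",((np.array([x,y,zt])-t)@M).round(1),((b.mean(0)-t)@M).round(1))
E
python3 bar.py w6 290 150 345 330
```

```text
top z 139.7218894146217 (581.9210205078125, -260.4641418457031) (108.60321807861328, 17.7724552154541) [ 582.09235712 -256.70859452  139.42220556] bar deg 87.07140406716927 A 86.67008750026031 delta tool mm [ -2.3   1.3 108.6] [  1.4   1.2 108.9]
```

```bash
python3 -m inch '{"grip":[110,110,110,110,110,110,255,255,255,255],"slide":[[-0.0023,0.0013,0],[0,0,0.0315],[0,0,0.0315],[0,0,0.0315],[0,0,0.0315],[0,0,0],[0,0,0],[0,0,0],[0,0,0],[0,0,0]],"yaw":[-0.4,0,0,0,0,0,0,0,0,0]}'
python3 where.py
```

```text
clock: 11.75
eef_pos: [583.6, -260.0, 124.6]
tool_rot: [2.269, 2.167, 0.002]
wrist_force: [0.0, 0.2, 1.9]
grip_width: 17.3
grip_force: 59.6
t 11.75 tcp [ 583.6 -260.   124.6] tilt [ 0.003 -0.002 -1.   ] toolx deg 87.36 rel wheel x,y: 148.1 -163.1 w 17.3 F [0.  0.2 1.9] T [-0.09  0.06 -0.02] gf 59.6 q [-0.53  0.53  1.55  0.    1.06 -0.48]
```

```bash
python3 -m inch '{"grip":[255,255,255,255,255,255,255,255],"slide":[[0,0,-0.015],[0,0,-0.02],[0,0,-0.025],[0,0,-0.03],[0,0,-0.035],[0,0,-0.035],[0,0,-0.035],[0,0,0]],"yaw":[0,0,0,0,0,0,0,0]}'
python3 -m inch '{"grip":[255,255,255,255,255,255,255,255,255,255],"slide":[[0.0354,-0.00637,0],[0.0354,-0.00637,0],[0.0354,-0.00637,0],[0.0354,-0.00637,0],[0.0354,-0.00637,0],[0.0354,-0.00637,0],[0.0354,-0.00637,0],[0.0354,-0.00637,0],[0.0354,-0.00637,0],[0,0,0]],"yaw":[0,0,0,0,0,0,0,0,0,0]}' >/dev/null
python3 -m inch '{"grip":[255,255,255,255,255,255,255,255,255,255],"slide":[[0,0,0],[0,0,0],[0,0,0],[0,0,0],[0,0,0],[0,0,0],[0,0,0],[0,0,0],[0,0,0],[0,0,0]],"yaw":[-7,-7,-7,-7,-7,-7,-7,-7,-7,-7]}' >/dev/null
python3 -m inch '{"grip":[255,255,255,255,255,255],"slide":[[0,0,0],[0,0,0],[0,0,0],[0,0,0],[0,0,0],[0,0,0]],"yaw":[-7,-7,-7,-7,0,0]}' >/dev/null
cat > ins.py <<'E'
from h import *
s=manip.get_state(); M=R.from_rotvec(s["tool_rot"]).as_matrix(); t=s["eef_pos"]
print("t",round(s["clock"],2),"tcp",t.round(2),"A",np.degrees(np.arctan2(M[1,0],M[0,0])).round(2),"tilt",M[:2,2].round(3),"d_tool to screw",((np.array([540.8,61,t[2]])-t)@M).round(2),"F",s["wrist_force"].round(1),"T",s["wrist_torque"].round(2),"w",s["grip_width"].round(1),"gf",s["grip_force"].round(0),"q",s["joint_pos"].round(2))
E
python3 ins.py
```

```text
clock: 12.42
eef_pos: [585.7, -261.0, 327.3]
tool_rot: [2.261, 2.16, 0.007]
wrist_force: [1.8, -1.1, -1.3]
grip_width: 17.0
grip_force: 59.4Traceback (most recent call last):
  File "ins.py", line 3, in <module>
    print("t",round(s["clock"],2),"tcp",t.round(2),"A",np.degrees(np.arctan2(M[1,0],M[0,0])).round(2),"tilt",M[:2,2].round(3),"d_tool to screw",((np.array([540.8,61,t[2]])-t)@M).round(2),"F",s["wrist_force"].round(1),"T",s["wrist_torque"].round(2),"w",s["grip_width"].round(1),"gf",s["grip_force"].round(0),"q",s["joint_pos"].round(2))
                                                                                                                                                                                                                                                            ^^^^^^^^^^^^^^^^^^^^^
AttributeError: 'float' object has no attribute 'round'
```

```bash
sed -i 's/s\["grip_width"\].round(1)/round(s["grip_width"],1)/; s/s\["grip_force"\].round(0)/round(s["grip_force"])/' ins.py; python3 ins.py
python3 - <<'E'
from fit import *
for n in("scene","wrist"):
    im,d,pe=look(n,n+"7",["hexkey_grip","hexkey_tip","setscrew"])
A=cv2.imread("pics/scene7.png")[120:290,270:450]; B=cv2.imread("pics/wrist7.png")
o=np.zeros((400,800,3),np.uint8); o[:,:424]=cv2.resize(A,(424,400),interpolation=cv2.INTER_CUBIC); o[:282,424:]=cv2.resize(B,(376,282)); cv2.imwrite("pics/c7.png",o)
E
```

```text
t 14.58 tcp [539.43  61.59 317.75] A -174.84 tilt [0.001 0.   ] d_tool to screw [-1.31 -0.72  0.  ] F [ 0.6 -0.1 -3.5] T [-0.   -0.01 -0.03] w 17.3 gf 59 q [-0.01  0.22  1.53  0.    1.39 -1.67]
hexkey_grip [142.6 307.6] 0.94 [ 741.6 -386.2  122.5]
hexkey_grip [274.3 175.5] 0.74 [ 300.2 -211.5  123.4]
hexkey_grip [368.1 258.1] 0.72 [555.8  66.8 149.5]
hexkey_tip [154.8 334.2] 0.97 [ 741.1 -397.     2.3]
hexkey_tip [280.1 202.6] 0.9 [ 296.5 -205.8   17.5]
hexkey_tip [196.8 190.2] 0.77 [ 268.6 -469.    -1.2]
setscrew [366.3 250.9] 0.63 [534.7  60.5 147.5]
setscrew [370.4 194.5] 0.5 [545.4  58.6 334.1]
hexkey_grip [312.1 335. ] 0.69 [531.1  61.8 332.8]
hexkey_tip [ 28.1 295.4] 0.52 [ 735.7 -390.4    7. ]
```

View pics/c7.png

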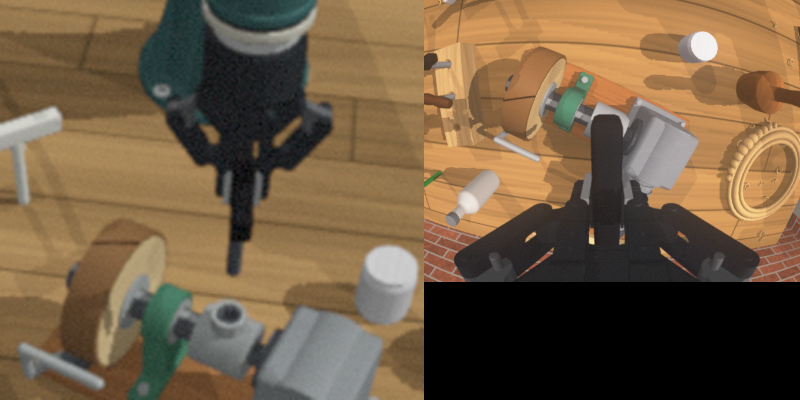

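The scene crop shows the key hanging vertical with its tip at about (368,236), above the boss at (368,252). I'll check the bar's offset in the hand and descend.

```bash
python3 - <<'E'
from fit import *
pe=(manip.camera_params("wrist"),np.load("wrist7_E.npy")); d=np.load("wrist7.npy"); m=np.zeros(d.shape,bool); m[185:400,265:355]=1
c=cloud("wrist",m,d,pe); s=manip.get_state(); M=R.from_rotvec(s["tool_rot"]).as_matrix(); q=(c-s["eef_pos"])@M
b=q[(q[:,2]<-8)&(q[:,2]>-25)&(abs(q[:,1])<14)]; b=b[abs(b[:,2]-np.median(b[:,2]))<4]; print(np.median(b[:,2]),np.percentile(b,[0.5,99.5],axis=0).round(1))
for lo in range(-60,60,10):
    g=b[(b[:,0]>=lo)&(b[:,0]<lo+10)]
    if len(g)>5: print(lo,g[:,1].min().round(1),g[:,1].max().round(1),np.median(g[:,2]).round(1))
sc=manip.camera_params("scene"); 
print(unproj("scene",(368.5,236.5),z=208),unproj("scene",(367.6,252.6),z=149))
E
python3 -m inch '{"grip":[255,255,255,255,255],"slide":[[-0.0013,-0.0007,0.015],[0,0,0.02],[0,0,0.015],[0,0,0],[0,0,0]],"yaw":[-0.4,0,0,0,0]}'; python3 ins.py
```

```text
-14.991327262329397 [[-22.3 -12.4 -18.3]
 [ 53.8  12.5 -11.3]]
-30 -8.8 9.3 -14.8
-20 -8.7 9.3 -14.9
-10 -8.3 9.3 -15.0
0 -8.4 9.1 -15.0
10 -14.0 14.0 -15.1
20 -8.6 9.6 -15.1
30 -8.5 9.5 -15.1
40 -8.4 9.4 -15.1
50 -8.2 9.2 -14.2
[543.34753358  62.63208106 208.        ] [540.23127555  63.95622902 149.        ]
clock: 15.4
eef_pos: [540.3, 61.2, 266.8]
tool_rot: [0.158, -3.136, -0.0]
wrist_force: [0.2, 0.0, -2.5]
grip_width: 17.1
grip_force: 59.1
t 15.4 tcp [540.3   61.19 266.77] A -174.24 tilt [-0.002  0.   ] d_tool to screw [-0.48 -0.24 -0.  ] F [ 0.2  0.  -2.5] T [0.01 0.03 0.01] w 17.1 gf 59 q [-0.01  0.26  1.6   0.    1.28 -1.69]
```

```bash
python3 -m inch '{"grip":[255,255,255,255,255],"slide":[[0,0,0.003],[0,0,0.003],[0,0,0.003],[0,0,0.001],[0,0,0]],"yaw":[0,0,0,0,0]}'; python3 ins.py
```

```text
clock: 15.82
eef_pos: [540.8, 61.2, 257.3]
tool_rot: [0.158, -3.138, -0.0]
wrist_force: [-0.5, 0.1, -3.8]
grip_width: 17.1
grip_force: 59.1
t 15.82 tcp [540.83  61.16 257.33] A -174.23 tilt [-0.  0.] d_tool to screw [ 0.04 -0.16 -0.  ] F [-0.5  0.1 -3.8] T [ 0.05 -0.    0.03] w 17.1 gf 59 q [-0.01  0.27  1.61  0.    1.26 -1.69]
```

```bash
python3 -m inch '{"grip":[255,255,255,255],"slide":[[0,0,0.002],[0,0,0.002],[0,0,0.001],[0,0,0]],"yaw":[0,0,0,0]}'; python3 ins.py
```

```text
clock: 16.15
eef_pos: [540.7, 61.2, 252.0]
tool_rot: [0.158, -3.137, -0.0]
wrist_force: [0.0, 0.6, -3.0]
grip_width: 16.9
grip_force: 59.2
t 16.15 tcp [540.66  61.2  251.98] A -174.23 tilt [-0.001  0.   ] d_tool to screw [-0.12 -0.21 -0.  ] F [ 0.   0.6 -3. ] T [0.12 0.08 0.01] w 16.9 gf 59 q [-0.01  0.27  1.62  0.    1.25 -1.69]
```

```bash
python3 -m inch '{"grip":[255,255,255,255],"slide":[[0,0,0.002],[0,0,0.002],[0,0,0.001],[0,0,0]],"yaw":[0,0,0,0]}'; python3 ins.py
```

```text
clock: 16.48
eef_pos: [540.7, 61.2, 246.9]
tool_rot: [0.158, -3.137, -0.0]
wrist_force: [-0.6, 0.0, -2.4]
grip_width: 16.9
grip_force: 59.1
t 16.48 tcp [540.73  61.2  246.92] A -174.23 tilt [-0.001  0.   ] d_tool to screw [-0.05 -0.21 -0.  ] F [-0.6  0.  -2.4] T [ 0.15  0.09 -0.  ] w 16.9 gf 59 q [-0.01  0.28  1.63  0.    1.24 -1.69]
```

Inserted: the tip is about 1 mm above the floor with no load. Now turning clockwise.

```bash
python3 -m inch '{"grip":[255,255,255,255,255,255,255,255,255,255],"slide":[[0,0,0.001],[0,0,0],[0,0,0],[0,0,0],[0,0,0],[0,0,0],[0,0,0],[0,0,0],[0,0,0],[0,0,0]],"yaw":[7,7,7,7,7,7,7,7,7,7]}' >/dev/null; python3 ins.py
python3 -m inch '{"grip":[255,255,255,255,255],"slide":[[0,0,0],[0,0,0],[0,0,0],[0,0,0],[0,0,0]],"yaw":[7,7,7,7,7]}' >/dev/null; python3 ins.py
```

```text
t 17.32 tcp [541.36  61.65 246.09] A 115.44 tilt [0.001 0.001] d_tool to screw [-0.35 -0.78 -0.  ] F [ 2.3  1.7 -5.2] T [ 0.55 -0.31  0.19] w 17.0 gf 59 q [-0.01  0.28  1.63  0.    1.23 -0.46]
t 17.73 tcp [541.8   61.46 246.14] A 80.44 tilt [0.002 0.001] d_tool to screw [-0.62 -0.91 -0.  ] F [ 2.2  1.6 -6.2] T [ 0.32 -0.59  0.13] w 17.0 gf 59 q [-0.01  0.28  1.63  0.    1.23  0.15]
```

```bash
python3 -m inch '{"grip":[255,255,255],"slide":[[0,0,0],[0,0,0],[0,0,0]],"yaw":[7,7,6]}' >/dev/null; python3 ins.py
python3 -m inch '{"grip":[255,255],"slide":[[0,0,0],[0,0,0]],"yaw":[5,0]}' >/dev/null; python3 ins.py
python3 -m inch '{"grip":[255,255],"slide":[[0,0,0],[0,0,0]],"yaw":[5,0]}' >/dev/null; python3 ins.py
```

```text
t 17.98 tcp [541.92  61.24 246.11] A 60.44 tilt [0.002 0.   ] d_tool to screw [-0.76 -0.86 -0.  ] F [ 2.5  0.4 -7.2] T [ 0.14 -0.63  0.17] w 16.9 gf 59 q [-0.01  0.28  1.63  0.    1.23  0.5 ]
t 18.15 tcp [541.9   61.17 246.13] A 55.6 tilt [0.002 0.   ] d_tool to screw [-0.77 -0.81 -0.  ] F [ 3.   0.7 -8.7] T [ 0.13 -0.84 -0.01] w 17.2 gf 59 q [-0.01  0.28  1.63  0.    1.23  0.59]
t 18.32 tcp [541.84  61.07 246.17] A 50.75 tilt [ 0.002 -0.   ] d_tool to screw [-0.71 -0.76 -0.  ] F [ 3.4  0.9 -8.4] T [-0.   -0.96  0.01] w 17.0 gf 59 q [-0.01  0.28  1.63  0.    1.23  0.67]
```

```bash
python3 -m inch '{"grip":[255,255,255],"slide":[[0,0,0],[0,0,0],[0,0,0]],"yaw":[5,5,0]}' >/dev/null; python3 ins.py
python3 -m inch '{"grip":[255,255,255],"slide":[[0,0,0],[0,0,0],[0,0,0]],"yaw":[5,5,0]}' >/dev/null; python3 ins.py
python3 -m inch '{"grip":[255,255],"slide":[[0,0,0],[0,0,0]],"yaw":[5,0]}' >/dev/null; python3 ins.py
```

```text
t 18.57 tcp [541.75  60.97 246.16] A 40.83 tilt [ 0.002 -0.   ] d_tool to screw [-0.7  -0.64 -0.  ] F [ 4.7 -0.8 -9.3] T [-0.12 -1.14  0.  ] w 16.9 gf 59 q [-0.01  0.28  1.63 -0.    1.23  0.84]
t 18.82 tcp [541.68  60.84 246.25] A 30.9 tilt [ 0.001 -0.   ] d_tool to screw [-0.67 -0.58 -0.  ] F [ 5.2 -1.2 -9.5] T [-0.21 -1.26  0.05] w 17.1 gf 59 q [-0.01  0.28  1.63 -0.    1.23  1.02]
t 18.98 tcp [541.58  60.82 246.31] A 25.96 tilt [ 0.001 -0.001] d_tool to screw [-0.63 -0.51 -0.  ] F [  4.7  -1.3 -10.2] T [-0.38 -1.32  0.07] w 16.9 gf 59 q [-0.01  0.28  1.63 -0.    1.23  1.1 ]
```

```bash
for i in 1; do python3 -m inch '{"grip":[255,255],"slide":[[0,0,0],[0,0,0]],"yaw":[5,0]}' >/dev/null; python3 ins.py
python3 -m inch '{"grip":[255,255],"slide":[[0,0,0],[0,0,0]],"yaw":[5,0]}' >/dev/null; python3 ins.py
python3 -m inch '{"grip":[255,255],"slide":[[0,0,0],[0,0,0]],"yaw":[4,0]}' >/dev/null; python3 ins.py; done
```

```text
t 19.15 tcp [541.57  60.79 246.4 ] A 20.97 tilt [ 0.001 -0.001] d_tool to screw [-0.64 -0.47 -0.  ] F [ 5.5 -1.4 -9.5] T [-0.39 -1.24  0.06] w 17.6 gf 59 q [-0.01  0.28  1.63 -0.    1.23  1.19]
t 19.32 tcp [541.54  60.72 246.45] A 15.95 tilt [ 0.001 -0.001] d_tool to screw [-0.64 -0.47 -0.  ] F [ 4.7 -2.3 -9.5] T [-0.41 -1.29  0.02] w 16.9 gf 59 q [-0.01  0.28  1.63 -0.    1.23  1.28]
t 19.48 tcp [541.51  60.7  246.51] A 12.0 tilt [ 0.001 -0.001] d_tool to screw [-0.63 -0.45 -0.  ] F [ 5.8 -1.7 -7.9] T [-0.46 -1.2   0.07] w 17.4 gf 59 q [-0.01  0.28  1.63 -0.    1.23  1.35]
```

The torque hasn't risen clearly, so I'll check whether the bar turned in the grip and where the screw is.

Run:
```python
from fit import *
im,d,pe=look("wrist","w8",[])
m=np.zeros(d.shape,bool); m[185:400,265:355]=1
c=cloud("wrist",m,d,pe); s=manip.get_state(); M=R.from_rotvec(s["tool_rot"]).as_matrix(); q=(c-s["eef_pos"])@M
b=q[(q[:,2]<-8)&(q[:,2]>-25)&(abs(q[:,1])<14)]; b=b[abs(b[:,2]-np.median(b[:,2]))<4]; print(np.median(b[:,2]))
for lo in range(-60,60,10):
    g=b[(b[:,0]>=lo)&(b[:,0]<lo+10)]
    if len(g)>5: print(lo,g[:,1].min().round(1),g[:,1].max().round(1),np.median(g[:,2]).round(1),g[:,0].max().round(1))
sc=manip.capture("scene")[0]
o=np.zeros((480,800,3),np.uint8); o[:,:440]=cv2.resize(sc[150:290,310:438],(440,480),interpolation=cv2.INTER_CUBIC); o[:270,440:]=cv2.resize(im,(360,270)); cv2.imwrite("pics/c8.png",o)
```

```text
-15.081755443833725
-30 -9.6 8.4 -14.8 -20.0
-20 -9.5 8.4 -14.9 -10.0
-10 -9.1 8.4 -15.0 -0.0
0 -11.9 13.3 -15.0 10.0
10 -14.0 13.9 -15.1 20.0
20 -9.3 8.7 -15.2 30.0
30 -9.3 8.7 -15.3 40.0
40 -9.2 8.6 -15.3 50.0
50 -8.9 8.3 -14.2 53.6
```

View pics/c8.png

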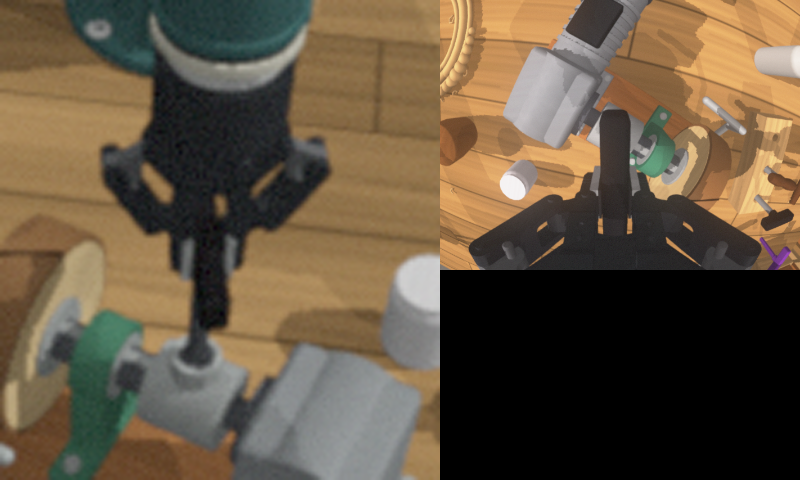

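```bash
python3 -m inch '{"grip":[255,255],"slide":[[0,0,0],[0,0,0]],"yaw":[3,3]}' >/dev/null; python3 ins.py
python3 -m inch '{"grip":[255],"slide":[[0,0,0]],"yaw":[3]}' >/dev/null; python3 ins.py
python3 -m inch '{"grip":[255],"slide":[[0,0,0]],"yaw":[3]}' >/dev/null; python3 ins.py
```

```text
t 19.75 tcp [541.52  60.65 246.58] A 6.07 tilt [ 0.001 -0.001] d_tool to screw [-0.68 -0.42 -0.  ] F [ 4.3 -2.1 -6.9] T [-0.54 -1.13  0.1 ] w 17.2 gf 59 q [-0.01  0.28  1.63 -0.    1.23  1.45]
t 19.83 tcp [541.46  60.62 246.62] A 3.05 tilt [ 0.001 -0.001] d_tool to screw [-0.64 -0.42 -0.  ] F [ 4.6 -1.9 -7.9] T [-0.57 -1.09  0.08] w 17.2 gf 59 q [-0.01  0.28  1.63 -0.    1.23  1.5 ]
t 19.92 tcp [541.49  60.6  246.71] A 0.04 tilt [ 0.001 -0.001] d_tool to screw [-0.69 -0.4  -0.  ] F [ 3.6 -2.  -6.8] T [-0.57 -1.1   0.07] w 17.4 gf 59 q [-0.01  0.28  1.63 -0.    1.23  1.56]
```

```bash
python3 -m inch '{"grip":[255],"slide":[[0,0,0]],"yaw":[4]}' >/dev/null; python3 ins.py
python3 -m inch '{"grip":[255],"slide":[[0,0,0]],"yaw":[4]}' >/dev/null; python3 ins.py
python3 -m inch '{"grip":[255],"slide":[[0,0,0]],"yaw":[4]}' >/dev/null; python3 ins.py
python3 -m inch '{"grip":[255],"slide":[[0,0,0]],"yaw":[0]}' >/dev/null; python3 ins.py
```

```text
t 20.0 tcp [541.52  60.56 246.85] A -3.96 tilt [ 0.001 -0.001] d_tool to screw [-0.75 -0.38 -0.  ] F [ 3.1 -2.8 -3.4] T [-0.68 -0.86  0.01] w 17.0 gf 59 q [-0.01  0.28  1.63 -0.    1.23  1.63]
t 20.08 tcp [541.43  60.58 247.02] A -8.01 tilt [ 0.001 -0.001] d_tool to screw [-0.69 -0.33 -0.  ] F [ 2.2 -1.8 -2.8] T [-0.66 -0.71 -0.02] w 17.1 gf 60 q [-0.01  0.28  1.63 -0.    1.23  1.7 ]
t 20.17 tcp [541.28  60.6  247.1 ] A -12.01 tilt [ 0.001 -0.001] d_tool to screw [-0.55 -0.29 -0.  ] F [ 2.8 -2.3 -2.5] T [-0.58 -0.7   0.03] w 17.1 gf 60 q [-0.01  0.28  1.63 -0.    1.23  1.77]
t 20.25 tcp [541.3   60.68 247.13] A -12.02 tilt [ 0.001 -0.001] d_tool to screw [-0.56 -0.21 -0.  ] F [ 2.2 -2.  -2. ] T [-0.6  -0.72  0.02] w 17.0 gf 60 q [-0.01  0.28  1.63 -0.    1.23  1.77]
```

```bash
cat > inhand.py <<'E'
from fit import *
im,d,pe=look("wrist","w9",[])
m=np.zeros(d.shape,bool); m[170:400,240:380]=1
c=cloud("wrist",m,d,pe); s=manip.get_state(); M=R.from_rotvec(s["tool_rot"]).as_matrix(); q=(c-s["eef_pos"])@M
b=q[(q[:,2]<-8)&(q[:,2]>-25)&(q[:,0]>22)]
(x,y),wh,a=cv2.minAreaRect(b[:,:2].astype(np.float32)); print(len(b),"median z",np.median(b[:,2]),(x,y),wh,a, "range x",b[:,0].max())
E
python3 inhand.py
```

```text
5060 median z -15.07144254710775 (37.75318145751953, -0.08662223815917969) (31.496850967407227, 18.038827896118164) 0.03978179767727852 range x 53.499585148332216
```

The bar is still square in the grip, so the key itself turned 198° while the screw can turn at most 172°. It either slipped in the socket once the screw was hard down, or never drove it. I'll lift out and look at the socket.

```bash
python3 -m inch '{"grip":[255,255,255,255,255,255,255,255],"slide":[[0,0,-0.008],[0,0,-0.012],[0,0,-0.02],[-0.0385,0,0],[-0.0385,0,0],[0,0,0],[0,0,0],[0,0,0]],"yaw":[0,0,0,0,0,0,0,0]}' >/dev/null; python3 ins.py
cat > hexm.py <<'E'
from h import *
import sys
tag=sys.argv[1]
p0=manip.camera_params("wrist"); im0,d,(p,E)=look("wrist",tag,["setscrew"]); im=im0.astype(np.float32).mean(2)
def proj(P):
    c=E[:3,:3]@P+E[:3,3]; x,y,z=c[0],-c[1],-c[2]; r=np.hypot(x,y); th=np.arctan2(r,z); return p["cx"]+p["fx"]*th*x/r,p["cy"]+p["fy"]*th*y/r
c=(540.9,61); g=np.arange(-20,20,.1)
M=np.array([[proj(np.array([c[0]+x,c[1]+y,145])) for x in g] for y in g]).astype(np.float32)
I=cv2.remap(im,M[...,0],M[...,1],cv2.INTER_CUBIC); X,Y=np.meshgrid(g,g)
cv2.imwrite(f"pics/{tag}_r.png",cv2.flip(cv2.normalize(I,None,0,255,cv2.NORM_MINMAX).astype(np.uint8),0))
J=cv2.GaussianBlur(I,(0,0),4); gx=cv2.Sobel(J,cv2.CV_32F,1,0);gy=cv2.Sobel(J,cv2.CV_32F,0,1); rr=np.hypot(X,Y)
for r0,r1 in((4,6),(5,7),(6,8),(4,8),(7,9)):
    m=(rr>r0)&(rr<r1); w=gx[m]+1j*gy[m]; s=(abs(w)**2*np.exp(6j*np.angle(w))).sum(); print(r0,r1,"normal deg mod60",round(np.degrees(np.angle(s))/6,1),round(abs(s)/(abs(w)**2).sum(),2))
E
python3 hexm.py w10
python3 - <<'E'
import cv2,numpy as np
E=np.load("w5_E.npy")
a=cv2.imread("pics/w10.png"); r=cv2.imread("pics/w10_r.png")
o=np.zeros((400,800,3),np.uint8); o[:,:400]=r; o[:300,400:]=cv2.resize(a,(400,300)); cv2.imwrite("pics/c10.png",o)
E
```

```text
t 20.97 tcp [465.07  77.89 286.94] A -12.05 tilt [-0.     0.001] d_tool to screw [ 7.758e+01  7.000e-01 -2.000e-02] F [ 0.4 -0.4 -2.2] T [ 0.    0.03 -0.03] w 17.0 gf 60 q [0.02 0.13 1.72 0.   1.29 1.8 ]
setscrew [313.1 127.1] 0.83 [540.6  60.2 132.7]
4 6 normal deg mod60 -12.2 0.54
5 7 normal deg mod60 -12.1 0.67
6 8 normal deg mod60 -11.9 0.63
4 8 normal deg mod60 -11.9 0.61
7 9 normal deg mod60 -11.8 0.51
```

View pics/c10.png

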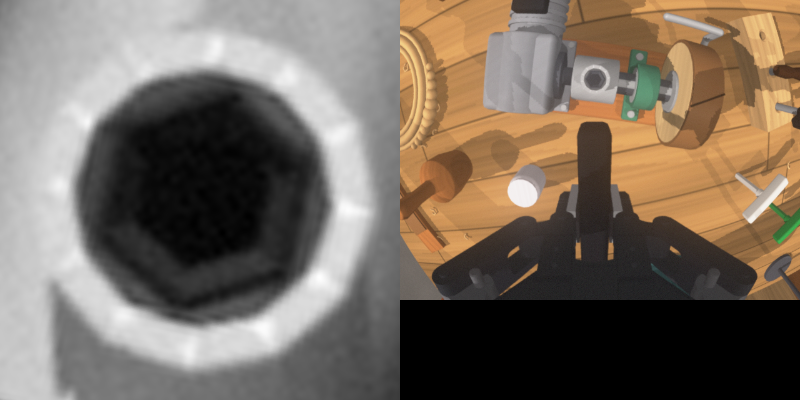

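```bash
python3 seam.py w10; python3 arb.py w10 | cut -c1-420
```

```text
-16 [8.] [-24.2]
-12 [6.5] [-22.6]
-8 [4.5] [-23.4]
-4 [3.] [-23.9]
0 [1.5] [-25.]
4 [-0.5] [-21.1]
8 [-2.] [-24.]
12 [-3.5] [-24.4]
16 [-5.] [-23.9]
77 ['-80:113', '-75:113', '-70:110', '-65:103', '-60:92', '-55:82', '-50:80', '-45:82', '-40:85', '-35:88', '-30:90', '-25:91', '-20:93', '-15:113', '-10:152', '-5:161', '0:161', '5:157', '10:157', '15:155', '20:143', '25:111', '30:84', '35:79', '40:77', '45:77', '50:76', '55:75', '60:74', '65:74', '70:73', '75:73', '80:73']
[372.76846 137.35107] [355.39523 134.63576]
26 ['-80:133', '-75:130', '-70:123', '-65:112', '-60:96', '-55:83', '-50:79', '-45:80', '-40:82', '-35:83', '-30:86', '-25:89', '-20:91', '-15:115', '-10:149', '-5:151', '0:150', '5:149', '10:149', '15:142', '20:136', '25:103', '30:84', '35:82', '40:81', '45:79', '50:78', '55:76', '60:75', '65:74', '70:74', '75:74', '80:75']
[433.13763 148.11131] [418.2727  145.26819]
```

The flat is now at about +1.5° and was −2° before, which fits tightening having pulled it square. To be sure, I'll re-insert the key (its flats match the socket at this angle) and test the torque clockwise.

```bash
python3 -m inch '{"grip":[255,255,255,255,255,255,255,255],"slide":[[0.0261,0.0004,0],[0.0261,0.0003,0],[0.0261,0.0003,0],[0,0,0],[0,0,0.015],[0,0,0.009],[0,0,0.003],[0,0,0.003]],"yaw":[0,0,0,0,0,0,0,0]}' >/dev/null; python3 ins.py
python3 -m inch '{"grip":[255,255,255,255,255],"slide":[[0,0,0.003],[0,0,0.003],[0,0,0.003],[0,0,0],[0,0,0]],"yaw":[0,0,0,0,0]}' >/dev/null; python3 ins.py
```

```text
t 21.73 tcp [541.36  59.91 255.44] A -12.21 tilt [-0.002  0.   ] d_tool to screw [-0.78 -0.95  0.  ] F [-0.9 -0.4 -2.3] T [-0.01  0.01  0.03] w 17.2 gf 60 q [-0.02  0.27  1.62  0.    1.26  1.77]
t 22.15 tcp [541.89  59.98 247.41] A -12.22 tilt [0. 0.] d_tool to screw [-1.28 -0.77  0.  ] F [-0.3  0.7 -3.1] T [0.11 0.05 0.05] w 17.4 gf 60 q [-0.02  0.28  1.63  0.    1.24  1.77]
```

```bash
python3 -m inch '{"grip":[255],"slide":[[-0.0005,-0.0003,0]],"yaw":[4]}' >/dev/null; python3 ins.py
python3 -m inch '{"grip":[255],"slide":[[0,0,0]],"yaw":[4]}' >/dev/null; python3 ins.py
python3 -m inch '{"grip":[255],"slide":[[0,0,0]],"yaw":[3]}' >/dev/null; python3 ins.py
python3 -m inch '{"grip":[255],"slide":[[0,0,0]],"yaw":[3]}' >/dev/null; python3 ins.py
```

```text
t 22.23 tcp [541.67  60.28 247.6 ] A -16.21 tilt [0. 0.] d_tool to screw [-1.03 -0.45 -0.  ] F [-0.1 -0.3 -2.5] T [-0.07 -0.04 -0.02] w 16.8 gf 60 q [-0.02  0.28  1.63  0.    1.24  1.84]
t 22.32 tcp [541.69  60.32 247.68] A -20.4 tilt [0.001 0.   ] d_tool to screw [-1.07 -0.33 -0.  ] F [ 0.3 -0.3 -2.4] T [0.02 0.   0.02] w 17.2 gf 60 q [-0.02  0.28  1.63  0.    1.24  1.91]
t 22.4 tcp [541.71  60.31 247.71] A -23.42 tilt [0.001 0.   ] d_tool to screw [-1.1  -0.27 -0.  ] F [ 0.7 -0.9 -1.8] T [-0.01  0.    0.09] w 17.1 gf 60 q [-0.02  0.28  1.63  0.    1.24  1.96]
t 22.48 tcp [541.65  60.27 247.68] A -26.36 tilt [ 0.001 -0.   ] d_tool to screw [-1.09 -0.27 -0.  ] F [ 0.4 -0.2 -2.9] T [ 0.02 -0.02  0.07] w 17.5 gf 60 q [-0.02  0.28  1.63 -0.    1.24  2.02]
```

```bash
python3 -m inch '{"grip":[255],"slide":[[0,0,0]],"yaw":[3]}' >/dev/null; python3 ins.py
python3 -m inch '{"grip":[255],"slide":[[0,0,0]],"yaw":[3]}' >/dev/null; python3 ins.py
python3 -m inch '{"grip":[255],"slide":[[0,0,0]],"yaw":[3]}' >/dev/null; python3 ins.py
python3 -m inch '{"grip":[255],"slide":[[0,0,0]],"yaw":[3]}' >/dev/null; python3 ins.py
```

```text
t 22.57 tcp [541.62  60.26 247.66] A -29.36 tilt [ 0. -0.] d_tool to screw [-1.08 -0.24 -0.  ] F [-0.4 -0.4 -2.9] T [-0.05  0.03  0.18] w 17.3 gf 60 q [-0.02  0.28  1.63 -0.    1.24  2.07]
t 22.65 tcp [541.61  60.29 247.7 ] A -32.35 tilt [ 0. -0.] d_tool to screw [-1.07 -0.16 -0.  ] F [ 0.3  0.8 -2. ] T [0.02 0.05 0.2 ] w 17.4 gf 60 q [-0.02  0.28  1.63 -0.    1.24  2.12]
t 22.73 tcp [541.61  60.28 247.71] A -35.34 tilt [ 0. -0.] d_tool to screw [-1.07 -0.12 -0.  ] F [-0.1 -0.5 -2. ] T [0.   0.05 0.17] w 17.2 gf 60 q [-0.02  0.28  1.63 -0.    1.24  2.17]
t 22.82 tcp [541.57  60.24 247.67] A -38.35 tilt [ 0. -0.] d_tool to screw [-1.08 -0.12 -0.  ] F [ 0.1 -0.2 -2.8] T [-0.03  0.11  0.23] w 17.6 gf 60 q [-0.02  0.28  1.63 -0.    1.24  2.22]
```

```bash
python3 inhand.py; python3 -m inch '{"grip":[255,255],"slide":[[0,0,0],[0,0,0]],"yaw":[3,0]}' >/dev/null; python3 ins.py; python3 inhand.py
```

```text
5047 median z -15.029941441326782 (37.64838409423828, -0.1781597137451172) (18.091537475585938, 31.41630744934082) 89.4798355102539 range x 53.366245450816265
t 23.03 tcp [541.6   60.25 247.69] A -41.25 tilt [ 0. -0.] d_tool to screw [-1.09 -0.04 -0.  ] F [-0.5  0.  -1.2] T [-0.02  0.16  0.08] w 17.1 gf 60 q [-0.02  0.28  1.63 -0.    1.24  2.27]
5039 median z -15.022231942893761 (37.67765808105469, 0.1048440933227539) (31.328454971313477, 18.100934982299805) 0.09323547035455704 range x 53.34430656913949
```

The torque now rises to about 0.2 Nm, then the key slips over. That fits a screw already hard down. I'll go on to the next hex alignment, lift, and check that the hex angle is unchanged at −12 mod 60.

```bash
python3 -m inch '{"grip":[255],"slide":[[0,0,0]],"yaw":[5]}' >/dev/null; python3 ins.py
python3 -m inch '{"grip":[255],"slide":[[0,0,0]],"yaw":[5]}' >/dev/null; python3 ins.py
python3 -m inch '{"grip":[255],"slide":[[0,0,0]],"yaw":[5]}' >/dev/null; python3 ins.py
python3 -m inch '{"grip":[255],"slide":[[0,0,0]],"yaw":[5]}' >/dev/null; python3 ins.py
python3 -m inch '{"grip":[255,255,255],"slide":[[0,0,0],[0,0,0],[0,0,0]],"yaw":[5,5,0]}' >/dev/null; python3 ins.py
```

```text
t 23.17 tcp [541.55  60.23 247.64] A -46.06 tilt [ 0. -0.] d_tool to screw [-1.07  0.01 -0.  ] F [-0.5 -0.2 -1.8] T [-0.07  0.17  0.18] w 17.1 gf 60 q [-0.02  0.28  1.63 -0.    1.24  2.36]
t 23.25 tcp [541.5   60.24 247.61] A -51.3 tilt [ 0. -0.] d_tool to screw [-1.03  0.07 -0.  ] F [-0.7  0.7 -1.6] T [-0.06  0.2   0.08] w 17.2 gf 60 q [-0.02  0.28  1.63 -0.    1.24  2.45]
t 23.33 tcp [541.47  60.22 247.58] A -56.33 tilt [-0. -0.] d_tool to screw [-1.02  0.12 -0.  ] F [-1.2 -0.4 -1.3] T [-0.06  0.24  0.07] w 17.1 gf 60 q [-0.02  0.28  1.63 -0.    1.24  2.54]
t 23.42 tcp [541.44  60.22 247.55] A -61.34 tilt [-0. -0.] d_tool to screw [-0.99  0.19 -0.  ] F [-0.8 -0.9 -2.7] T [-0.06  0.16  0.04] w 17.1 gf 60 q [-0.02  0.28  1.63 -0.    1.24  2.63]
t 23.67 tcp [541.55  60.31 247.44] A -71.29 tilt [0. 0.] d_tool to screw [-0.89  0.49  0.  ] F [ 0.3 -0.2 -3.7] T [-0.01  0.07 -0.05] w 17.2 gf 60 q [-0.02  0.28  1.63  0.    1.24  2.8 ]
```

```bash
python3 -m inch '{"grip":[255,255,255,255,255,255,255,255],"slide":[[0,0,-0.008],[0,0,-0.012],[0,0,-0.02],[-0.0385,0,0],[-0.0385,0,0],[0,0,0],[0,0,0],[0,0,0]],"yaw":[0,0,0,0,0,0,0,0]}' >/dev/null; python3 ins.py; python3 hexm.py w11; python3 seam.py w11; python3 arb.py w11|cut -c1-420
```

```text
t 24.33 tcp [516.94 133.17 287.82] A -71.04 tilt [ 0.001 -0.   ] d_tool to screw [7.601e+01 8.800e-01 6.000e-02] F [ 0.7 -0.2 -2.3] T [-0.02  0.02 -0.04] w 16.9 gf 60 q [ 0.12  0.23  1.59 -0.    1.32  2.93]
setscrew [312.8 128.8] 0.8 [540.1  60.2 134.6]
setscrew [407.4  20.1] 0.28 [504.5 -37.5 159.1]
4 6 normal deg mod60 -12.3 0.47
5 7 normal deg mod60 -12.9 0.58
6 8 normal deg mod60 -12.1 0.5
4 8 normal deg mod60 -12.1 0.5
7 9 normal deg mod60 -10.6 0.4
-16 [-14.5] [-41.6]
-12 [-12.] [-41.6]
-8 [-9.5] [-48.7]
-4 [-7.] [-50.5]
0 [-4.5] [-44.2]
4 [-1.5] [-38.3]
8 [1.5] [-30.9]
12 [4.5] [-34.4]
16 [7.5] [-36.6]
77 ['-80:108', '-75:107', '-70:103', '-65:95', '-60:84', '-55:78', '-50:78', '-45:80', '-40:83', '-35:86', '-30:88', '-25:88', '-20:90', '-15:113', '-10:140', '-5:137', '0:137', '5:136', '10:135', '15:133', '20:125', '25:91', '30:73', '35:73', '40:73', '45:72', '50:72', '55:71', '60:71', '65:70', '70:69', '75:68', '80:68']
[351.39456  83.35547] [340.25586  96.70737]
26 ['-80:126', '-75:121', '-70:112', '-65:97', '-60:81', '-55:73', '-50:75', '-45:76', '-40:78', '-35:78', '-30:82', '-25:84', '-20:86', '-15:124', '-10:154', '-5:152', '0:151', '5:152', '10:150', '15:143', '20:133', '25:88', '30:72', '35:72', '40:72', '45:71', '50:69', '55:69', '60:68', '65:68', '70:67', '75:67', '80:68']
[390.92755   37.260765] [381.07028   48.566326]
```

The hex is unchanged at −12° after a 0.2 Nm torque hump, so the screw is hard down. The flat is centred within about 3°. Now I'll return the key to its hole.

```bash
python3 -m inch '{"grip":[255,255],"slide":[[0,0,-0.02],[0,0,-0.02]],"yaw":[0,0]}' >/dev/null
python3 -m inch '{"grip":[255,255,255,255,255,255,255,255,255,255],"slide":[[0.0394,0.0066,0],[0.0394,0.0066,0],[0.0394,0.0066,0],[0.0394,0.0066,0],[0.0394,0.0066,0],[0.0394,0.0066,0],[0.0394,0.0066,0],[0.0394,0.0066,0],[0.0394,0.0066,0],[0.0394,0.0066,0]],"yaw":[0,0,0,0,0,0,0,0,0,0]}' >/dev/null
python3 -m inch '{"grip":[255,255,255,255,255],"slide":[[0,0,0],[0,0,0],[0,0,0],[0,0,0],[0,0,0]],"yaw":[7,7,7,0,0]}' >/dev/null
sed 's/540.8,61,t\[2\]/582.6,-260.8,t[2]/' ins.py > rk.py; python3 rk.py
```

```text
t 25.85 tcp [ 580.63 -262.23  327.  ] A -92.08 tilt [-0.001  0.   ] d_tool to screw [-1.5  -1.92 -0.  ] F [-0.2 -0.3 -3.4] T [0.01 0.03 0.01] w 17.4 gf 60 q [-0.53  0.36  1.31 -0.    1.47  2.65]
```

```bash
python3 -m inch '{"grip":[255,255,255,255,255,255,255],"slide":[[-0.0015,-0.0019,0],[0,0,0.035],[0,0,0.035],[0,0,0.035],[0,0,0.033],[0,0,0],[0,0,0]],"yaw":[0.5,0,0,0,0,0,0]}' >/dev/null; python3 rk.py
```

```text
t 26.43 tcp [ 581.86 -258.76  187.93] A -92.62 tilt [-0.004  0.002] d_tool to screw [ 2.   -0.84 -0.01] F [ 0.8 -0.6 -1.4] T [-0.04 -0.06 -0.  ] w 17.2 gf 60 q [-0.53  0.47  1.49  0.    1.19  2.66]
```

```bash
python3 -m inch '{"grip":[255,255,255],"slide":[[0,0,0],[0,0,0],[0,0,0]],"yaw":[0,0,0]}' >/dev/null; python3 rk.py
python3 - <<'E'
from fit import *
im,d,pe=look("scene","scene12",["hexkey_tip","hexkey_grip","nutdriver_grip","gimlet_grip"])
E
```

```text
t 26.68 tcp [ 584.67 -260.56  192.1 ] A -92.7 tilt [ 0.004 -0.002] d_tool to screw [ 0.34  2.06 -0.01] F [ 1.   0.6 -2.8] T [-0.03  0.04 -0.02] w 17.3 gf 60 q [-0.53  0.46  1.48  0.    1.19  2.66]
hexkey_tip [152.6 331.1] 0.9 [ 740.  -399.    14.4]
hexkey_tip [280.8 204.5] 0.88 [ 297.2 -204.2   10.8]
hexkey_tip [253.1 175.9] 0.75 [ 197.  -313.5   14.3]
hexkey_grip [271.8 176.3] 0.95 [ 303.7 -217.5  122.8]
hexkey_grip [249.2 151. ] 0.76 [ 197.1 -312.   110. ]
hexkey_grip [143.2 308.6] 0.69 [ 741.3 -386.6  117.9]
nutdriver_grip [230.4 206.8] 0.59 [ 453.3 -280.6  148.8]
gimlet_grip [232.1 235.7] 0.63 [ 586.2 -225.2  205.7]
```

```bash
python3 -m inch '{"grip":[255,255,255,255],"slide":[[0,0,0],[0,0,0],[0,0,0],[0,0,0]],"yaw":[0,0,0,0]}' >/dev/null; python3 rk.py; python3 -m inch '{"grip":[255,255],"slide":[[0,0,0],[0,0,0]],"yaw":[0,0]}' >/dev/null; python3 rk.py
```

```text
t 27.27 tcp [ 582.95 -259.6   189.19] A -92.72 tilt [-0.  0.] d_tool to screw [ 1.21  0.3  -0.  ] F [ 0.4 -0.3 -1.9] T [-0.04  0.02  0.04] w 16.5 gf 60 q [-0.53  0.46  1.49  0.    1.19  2.66]
t 27.43 tcp [ 582.96 -259.61  189.17] A -92.72 tilt [-0.  0.] d_tool to screw [ 1.21  0.31 -0.  ] F [ 0.5  0.1 -2.8] T [0.02 0.04 0.01] w 17.0 gf 60 q [-0.53  0.46  1.49  0.    1.19  2.66]
```

```bash
python3 -m inch '{"grip":[255,255,255,255,255,255],"slide":[[0.001,0.0004,0.005],[0,0,0.008],[0,0,0.008],[0,0,0.008],[0,0,0],[0,0,0]],"yaw":[0,0,0,0,0,0]}' >/dev/null; python3 rk.py; python3 -m inch '{"grip":[255,255,255,255,255],"slide":[[0,0,0.008],[0,0,0.008],[0,0,0.008],[0,0,0],[0,0,0]],"yaw":[0,0,0,0,0]}' >/dev/null; python3 rk.py
```

```text
t 27.93 tcp [ 582.13 -260.45  159.23] A -92.73 tilt [-0.001  0.001] d_tool to screw [ 0.33 -0.49 -0.  ] F [ 0.6 -0.4 -2.6] T [-0.01  0.08 -0.03] w 17.0 gf 60 q [-0.53  0.49  1.52  0.    1.13  2.66]
t 28.35 tcp [ 582.14 -260.45  135.41] A -92.73 tilt [-0.001  0.001] d_tool to screw [ 0.32 -0.47 -0.  ] F [ 0.1 -0.6 -3.4] T [-0.09  0.03 -0.02] w 17.0 gf 60 q [-0.53  0.52  1.54 -0.    1.08  2.66]
```

```bash
python3 -m inch '{"grip":[255,255,255,255,255],"slide":[[0,0,0.004],[0,0,0.003],[0,0,0.0015],[0,0,0],[0,0,0]],"yaw":[0,0,0,0,0]}' >/dev/null; python3 rk.py; python3 -m inch '{"grip":[255,255,255],"slide":[[0,0,0.001],[0,0,0],[0,0,0]],"yaw":[0,0,0]}' >/dev/null; python3 rk.py
```

```text
t 28.77 tcp [ 582.44 -260.58  127.73] A -92.72 tilt [-0.  0.] d_tool to screw [ 0.21 -0.17 -0.  ] F [-0.3 -1.8 -2.2] T [-0.14  0.04  0.  ] w 17.3 gf 60 q [-0.53  0.53  1.54  0.    1.07  2.66]
t 29.02 tcp [ 582.66 -260.66  126.89] A -92.72 tilt [ 0. -0.] d_tool to screw [ 0.15  0.05 -0.  ] F [-0.3 -0.3 -3.3] T [-0.12  0.06 -0.04] w 17.2 gf 60 q [-0.53  0.53  1.55  0.    1.07  2.66]
```

```bash
python3 -m inch '{"grip":[255,255,110,110,110,110,110],"slide":[[0,0,0.001],[0,0,0],[0,0,0],[0,0,0],[0,0,0],[0,0,0],[0,0,0]],"yaw":[0,0,0,0,0,0,0]}'
python3 -m inch '{"grip":[110,110,110,110,110,110,110,110],"slide":[[0,0,-0.015],[0,0,-0.025],[0,0,-0.035],[0,0,-0.035],[0,0,-0.03],[0,0,0],[0,0,0],[0,0,0]],"yaw":[0,0,0,0,0,0,0,0]}' >/dev/null; python3 rk.py
python3 - <<'E'
from fit import *
im,d,pe=look("wrist","w13",["nutdriver_grip","gimlet_grip","glue_mid"])
s,ds,pes=look("scene","s13",["hexkey_grip","hexkey_tip","nutdriver_grip","gimlet_grip","mallet_mid","glue_mid","tin_mid"])
o=np.zeros((480,800,3),np.uint8); o[:,:440]=cv2.resize(im[100:400,150:425],(440,480)); o[:,440:]=cv2.resize(s[170:310,170:275],(360,480),interpolation=cv2.INTER_CUBIC); cv2.imwrite("pics/c13.png",o)
E
```

```text
clock: 29.6
eef_pos: [582.7, -260.6, 126.0]
tool_rot: [-2.168, 2.273, -0.0]
wrist_force: [0.5, 0.7, 0.2]
grip_width: 48.9
grip_force: 0.0
t 30.27 tcp [ 582.17 -260.34  265.33] A -92.72 tilt [-0.001  0.   ] d_tool to screw [ 0.44 -0.45 -0.  ] F [-0.7  0.1 -0.4] T [ 0.01 -0.    0.02] w 48.7 gf 0 q [-0.53  0.4   1.4   0.    1.35  2.66]
nutdriver_grip [489.8 201.2] 0.69 [ 451.6 -285.5  150.8]
nutdriver_grip [309.1 231.1] 0.65 [ 582.4 -265.5  139.6]
gimlet_grip [400.4 210.9] 0.69 [ 512.6 -273.4  122.5]
glue_mid [156.8 275.6] 0.78 [ 710.1 -230.1  126.3]
hexkey_grip [272.4 175.3] 0.81 [ 301.5 -216.2  124.6]
hexkey_grip [226.7 253.3] 0.72 [ 586.  -249.3  139.4]
hexkey_grip [144.1 309.8] 0.64 [ 740.8 -386.7  112.2]
hexkey_tip [251.8 175.1] 0.67 [ 1.788e+02 -3.247e+02 -3.000e-01]
hexkey_tip [280.2 206.5] 0.66 [ 294.8 -207.5   -0.5]
hexkey_tip [153.2 335.2] 0.58 [ 7.431e+02 -4.008e+02 -1.000e-01]
nutdriver_grip [233.3 207.3] 0.85 [ 450.4 -274.9  145. ]
nutdriver_grip [318.6 245.1] 0.49 [539.8 -46.9 152.9]
gimlet_grip [233.6 235.7] 0.67 [ 520.  -256.4  122.5]
glue_mid [224.9 322.7] 0.87 [ 749.2 -203.7  125. ]
tin_mid [433.3 243.7] 0.82 [413.4 221.5  58.2]
```

View pics/c13.png

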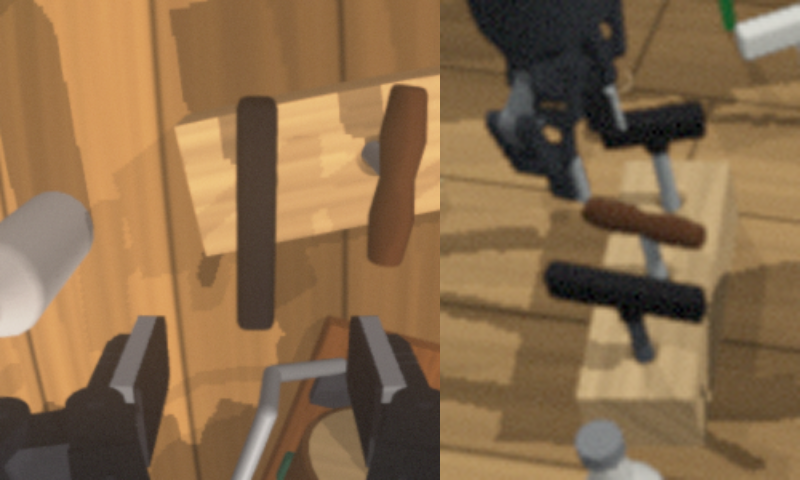

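The key stands upright in its own hole, and the gimlet and nut driver have not moved. As a last check, I'll view the wheel from the earlier viewpoint to see whether tightening pulled the flat square.

```bash
python3 -m inch '{"grip":[90,90,90,90,90,90,90],"slide":[[-0.033,0.0148,0.0017],[-0.033,0.0148,0.0017],[-0.033,0.0148,0.0017],[-0.033,0.0148,0.0017],[-0.033,0.0148,0.0017],[-0.033,0.0148,0.0017],[0,0,0]],"yaw":[0,0,0,0,0,0,0]}' >/dev/null
python3 -m inch '{"grip":[90,90,90,90,90,90,90,90,90,90],"slide":[[0,0,0],[0,0,0],[0,0,0],[0,0,0],[0,0,0],[0,0,0],[0,0,0],[0,0,0],[0,0,0],[0,0,0]],"yaw":[-7.1,-7.1,-7.1,-7.1,-7.1,-7.1,-7.1,-7.1,-7.1,-7.1]}' >/dev/null
python3 -m inch '{"grip":[90,90,90,90],"slide":[[0,0,0],[0,0,0],[0,0,0],[0,0,0]],"yaw":[-2.7,0,0,0]}' >/dev/null; python3 where.py
python3 -c "
from h import *
look('wrist','w14',[])"; python3 seam.py w14; python3 arb.py w14|cut -c1-420
```

```text
t 32.62 tcp [503.4 -58.8 255.7] tilt [ 0. -0. -1.] toolx deg -19.13 rel wheel x,y: 5.7 0.1 w 55.5 F [ 0.3 -0.5 -0. ] T [-0.02  0.01 -0.01] gf 0.0 q [-0.25  0.21  1.69  0.    1.23  1.65]
-16 [7.5] [-37.9]
-12 [6.] [-40.5]
-8 [4.5] [-37.]
-4 [3.] [-33.5]
0 [1.] [-32.6]
4 [-0.5] [-34.3]
8 [-2.] [-34.6]
12 [-3.5] [-35.1]
16 [-5.5] [-39.1]
77 ['-80:133', '-75:133', '-70:133', '-65:132', '-60:131', '-55:129', '-50:117', '-45:103', '-40:91', '-35:88', '-30:91', '-25:92', '-20:93', '-15:106', '-10:148', '-5:153', '0:151', '5:147', '10:148', '15:146', '20:135', '25:99', '30:81', '35:79', '40:78', '45:77', '50:77', '55:77', '60:76', '65:76', '70:75', '75:74', '80:73']
[209.76912 240.62703] [192.49582 240.56601]
26 ['-80:103', '-75:103', '-70:103', '-65:102', '-60:101', '-55:99', '-50:95', '-45:85', '-40:81', '-35:81', '-30:83', '-25:86', '-20:89', '-15:111', '-10:143', '-5:144', '0:141', '5:141', '10:142', '15:135', '20:130', '25:94', '30:82', '35:81', '40:80', '45:79', '50:77', '55:77', '60:77', '65:76', '70:76', '75:76', '80:76']
[276.02332 240.8796 ] [258.75378 240.81096]
```

The seam shifted from −2° to +1°, so the wheel was pulled square. A gentle push on the wheel will confirm that it's locked.

```bash
python3 -m inch '{"grip":[90,90,90,90,90,90,255,255,255,255],"slide":[[-0.0057,0,0],[0,0,0.03],[0,0,0.03],[0,0,0.025],[0,0,0.01],[0,0,0],[0,0,0],[0,0,0],[0,0,0],[0,0,0]],"yaw":[0,0,0,0,0,0,0,0,0,0]}' >/dev/null; python3 where.py
python3 -m inch '{"grip":[255,255],"slide":[[0.0015,0,0],[0,0,0]],"yaw":[0,0]}' >/dev/null; python3 where.py
python3 -m inch '{"grip":[255,255],"slide":[[0.0015,0,0],[0,0,0]],"yaw":[0,0]}' >/dev/null; python3 where.py
```

```text
t 33.5 tcp [498.5 -56.5 161.7] tilt [ 0.002  0.    -1.   ] toolx deg -19.05 rel wheel x,y: 0.3 0.6 w 38.8 F [-0.7  3.   0.5] T [ 0.33  0.17 -0.29] gf 64.8 q [-0.25  0.32  1.82  0.    1.    1.65]
t 33.67 tcp [498.7 -56.6 161.7] tilt [-0.001  0.001 -1.   ] toolx deg -19.05 rel wheel x,y: 0.5 0.6 w 39.2 F [-3.4  3.9  7.2] T [ 0.66  0.77 -0.35] gf 66.0 q [-0.25  0.32  1.82  0.    1.01  1.65]
t 33.83 tcp [498.9 -56.7 161.6] tilt [-0.003  0.002 -1.   ] toolx deg -19.05 rel wheel x,y: 0.7 0.6 w 39.4 F [-7.4  5.1 11. ] T [ 0.84  1.37 -0.34] gf 66.5 q [-0.25  0.32  1.81  0.    1.01  1.65]
```

The wheel is locked: 3 mm commanded gave only 0.4 mm of movement and about 8 N. Releasing and backing off.

```bash
python3 -m inch '{"grip":[255,255,90,90,90,90,90,90,90,90],"slide":[[-0.003,0,0],[0,0,0],[0,0,0],[0,0,0],[0,0,0],[0,0,-0.02],[0,0,-0.03],[0,0,-0.03],[0,0,-0.03],[0,0,0]],"yaw":[0,0,0,0,0,0,0,0,0,0]}'
python3 -m inch '{"grip":[90,90,90,90],"slide":[[0,0,0],[0,0,0],[0,0,0],[0,0,0]],"yaw":[0,0,0,0]}' >/dev/null
python3 -c "
from h import *
look('wrist','w15',[])"; python3 seam.py w15 | sed -n 5p
python3 -c "
from rig import manip; print(manip.finish_job())"
```

```text
clock: 34.67
eef_pos: [501.6, -58.0, 276.5]
tool_rot: [3.097, -0.519, 0.016]
wrist_force: [0.9, 0.2, -0.5]
grip_width: 55.6
grip_force: 0.0
0 [1.] [-36.6]
the job is handed in; nothing more can be done
None
```

The job is handed in, but it returned no verdict. The flat faces up at the setscrew (within about 3°), the setscrew is hard down and the wheel is locked. The hex key stands released and upright in its own hole, and the other tools looked undisturbed in my last pictures, though the mallet wasn't found in the last one.

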